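# Set up the bench inspection lamp

## Robot

A 6-joint arm with a two-finger parallel gripper is mounted at the origin on the work surface. World frame = base frame: x ahead of the robot, y to its left, z up, the work surface at z = 0. Lengths are in mm, angles in rad, forces in N, time in s.
With the tool pointing down it reaches from about 350 to 975 mm from the base axis. Payload 7.1 kg.
Tool frame: the origin (TCP) lies midway between the tips of the shut fingers; the grasp point (between the pads) lies 19 mm behind it; z points along the fingers, y is the line along which they close (so a half turn about z gives the same grasp; the last joint's range is limited). The gripper opens to 88 mm and grips with 3 to 60 N. Pads are 20 mm wide; open, the fingers measure 115 mm over their backs; the gripper's body (75 mm by 178 mm) begins 61 mm behind the grasp point.
Start: joints at [-1.173, 0.423, 1.63, -0, 1.089, -0.019], TCP at [253.038, -571.469, 184.675] pointing down, gripper open.
Joint ranges: [-3, 3], [-0.9, 2.11], [0.09, 2.58], [-1.31, 4.45], [0.11, 2.69], [-2.54, 2.54]. Speed limits (rad/s): [2.39, 2.39, 3.01, 3.14, 3.14, 3.14].

## Interface

Orientations are given as a rotation vector (axis times angle).
In Python, from workcell import ctrl gives the robot as it stands.
- The arm moves only by the shell command python3 -m pendant 'ROWS'. ROWS is a JSON object of lists of equal length, an entry for each row: "grip": the opening, from -1 (shut) to 1 (fully open); "linear": the shift along the tool's x, y, z in mm, a list of three; "angular": the turn, a rotation vector about the tool's x, y, z in rad, a list of three. In form: {"grip": [grip, ...], "linear": [[tx, ty, tz], ...], "angular": [[ax, ay, az], ...]}. A call has 1 to 12 rows; each row shifts and turns the commanded pose from where the row before left it, along the tool's axes as they then stand; what a row does not reach is not made up. A row lasts 1/12 s, in which the tool goes at most 41.7 mm and 7.16 degrees, less where a joint would pass 70% of its speed; a pose out of reach is approached as far as the arm can. A call with a gripper value outside its range is refused whole. The fingers move at their own pace and stop on an object; the grip force is fixed at half the most. Time passes only in rows, so rows that do not move let the fingers close. It gives the time, the measured TCP pose, the force, the opening and the grip force at its end, in the units of the state.
- ctrl.get_obs(): the state, without advancing time (a new reading comes with each control period).
- ctrl.get_image(name): name is "side" or "top"; returns the picture (384x512x3 uint8, red, green, blue); there is no depth.
- ctrl.camera_params(name): a dict with "vfov" (degrees; the focal length in pixels is half the picture's height over the tangent of half this angle, whatever the lens; pixels are square), "cx", "cy" (the principal point, pixels), "R" (3x3) and "t" (3): a world point X has camera coordinates R X + t. Camera axes: x right, y down, z forward; pixel columns grow to the right and rows downward; lengths in mm; the calibration is good to about 2 mm. A picture is of the moment at which its call begins. camera_params takes no time and is no camera call.
- ctrl.close_job(): hands the job in; it is judged then, once.
The state is a dict: "t": time; "qpos": joint angles; "qvel": joint speeds; "joint_torque": joint torques, N m; "ee_pos": TCP position; "orientation": TCP orientation; "ft_force": force on the tool from outside, world axes, zero at the start; "moment": the same for the moment, N m; "width": finger opening in mm; "grasp_force": force on a finger pad.
Only numpy, scipy, OpenCV 4.12 (cv2) and the standard library are available. Lean on these libraries where they do the work, as an engineer would, in place of code of your own. Each camera call takes 0.05 s, during which the arm holds its last target. There are 200 camera calls.

## Task

Set up the inspection lamp for work: lift the lid of the instrument case open until it rests back on its stop, without letting it slam, then take the red lamp out and hang it by its handle on the yellow hook of the stand. Leave the lid open and the lamp hanging freely and still, and leave the battery pack, the wire spools and the multimeter where they are.

Things in the scene. Friction and masses are not known exactly. Their poses are not given: they have to be found in the camera images.
- case: Grey open-topped instrument case, fixed, with a blue hinged lid. Outer 180 (x) x 270 (y) x 118 mm high, walls and floor 6 mm. Origin: centre of the underside, z up. Front (-x) faces the robot; its two black latch plates are only for show, nothing is latched. Hinge on the far (+x) top rim. Inside, the lamp stands upright in the left or right half, the battery pack lies in the other.
- lid (a joint): Lid angle, rad: 0 closed, grows as the lid lifts and swings over to the far side; stop at 1.8 (13 deg past upright), where it rests by itself. Hinge almost frictionless, lightly damped: let go before upright it falls shut. Lid 10 mm thick, 0.35 kg, front edge flush with the case's front.
- lid_hinge (a point): Point on the lid's hinge axis, at mid-width, at the height of the case's rim (118 mm up). The axis runs along the case's y. This point's frame turns with the lid.
- lid_handle (a point): Middle of the lid's black grip bar: round, 10 mm diameter, 90 mm long, parallel to the hinge (case's y), on two end feet. Lid closed: 42 mm above and 168 mm in front (case's -x) of the hinge axis, 12 mm behind the lid's front edge; its axis is 32 mm above the lid's upper face. Moves and turns with the lid.
- lamp: Red and black lantern, loose, 0.22 kg: cylinder 54 mm diameter, 48 high, pale light ring, with a rigid red arch handle: two flat uprights at y = +-26 mm (60 over their outsides, 44 between, 10 wide in x) from z = 48 to 100, joined by a round cross bar (8 mm diameter, along y) at z = 100. Height 104. Origin: centre of underside, z up. Can be gripped from above across the uprights' outsides.
- lamp_bar (a point): Middle of the axis of the lamp handle's cross bar (100 mm above the lamp's underside); axes as the lamp's, the bar runs along y.
- stand: Hook stand, fixed: aluminium post (14 mm diameter, 220 high) on a dark round foot (100 mm diameter, 12 high) with a yellow wire hook (7 mm thick) pointing along the stand's -x, roughly to the robot. Origin on the bench straight below the hook's low point; post 52 mm behind it (+x). The wire slopes from the post (212 mm up) down to the low point (200), then turns up. z up.
- hook_seat (a point): Lowest point of the yellow hook wire's axis, where the lamp's bar should hang, 200 mm above the bench. Axes as the stand's.
- hook_tip (a point): Upturned free end of the hook (wire axis), 30 mm before the seat along the stand's -x and 18 mm higher than it.
- battery: Black and orange battery pack, loose, 70 x 36 x 30 mm, lying in the case beside the lamp. Origin at the centre of the underside. Not to be moved.
- red_spool: White-flanged spool of red wire with a red disc on top, loose, 60 mm diameter, 40 mm high, on the bench. Origin at the centre of the underside. Not to be moved.
- green_spool: White-flanged spool of green wire with a green disc on top, loose, 60 mm diameter, 40 mm high, on the bench. Origin at the centre of the underside. Not to be moved.
- meter: Yellow hand-held multimeter, loose, lying flat, 160 x 80 x 36 mm. Origin at the centre of the underside. Not to be moved.
Things that resemble listed ones, but are neither listed nor needed, are in the scene too. What is meant by the stand is not purple or white, and is the smaller of those in its own colour.

How it is judged (in metres and radians):
On the way, in this order (a step that is already met when the one before it is completed fails the run):
1. the lid rests open on its stop (value of joint lid above 1.7 rad), for 0.3 s.
2. the lamp is lifted clear of the case (z of lamp in the frame of case above 0.12 m), for 0.1 s.
At the end, for the whole second after the job is handed in: Lid over 1.7 rad; mid cross bar 22 mm before to 45 mm behind the hook seat, within 22 mm sideways and -2 to +25 mm above it; the stand carries the lamp, upright within 0.3 rad and still (under 0.05 m/s, 0.5 rad/s) (value of joint lid above 1.7 rad and x of lamp_bar in the frame of stand between -0.022 and 0.045 m and y of lamp_bar in the frame of stand between -0.022 and 0.022 m and z of lamp_bar in the frame of stand between 0.198 and 0.225 m and contact force between lamp and stand above 0.5 N and angle between lamp's own z axis and vertical below 0.3 rad and linear speed of lamp below 0.05 m/s and angular speed of lamp below 0.5 rad/s); the robot touches nothing.
It fails at once if the lid slams open or shut (faster than 4 rad/s) (velocity of joint lid above 4 rad/s or velocity of joint lid below -4 rad/s).
It fails at once if the battery pack, a wire spool or the multimeter is moved more than 30 mm (distance of any of battery, red_spool, green_spool, meter from where it was at the start of the episode above 0.03 m).
It also fails if it takes over 72 s, if anything falls off the work surface, if the arm or the gripper's body presses on something with over 40 N, if the wrist force passes 120 N, or if a joint passes its speed limit or range.

## Working session

There is one attempt and no reset: what is moved stays moved. The work goes in short steps, Python scripts to look and compute and a shell command to move; the robot and the scene stay as the last step left them, time stands still between calls to the robot, and variables do not carry over. Pictures are saved under pics/ and viewed, at most 10 in all, crops included, and the job is handed in when it is done.

```bash
mkdir -p pics; ls
python3 - <<'E'
from workcell import ctrl
import cv2
for n in("side","top"):
    im=ctrl.get_image(n); cv2.imwrite(f"pics/{n}0.png",cv2.resize(im[:,:,::-1],(800,600),interpolation=cv2.INTER_CUBIC))
    cv2.imwrite(f"{n}_raw.png",im[:,:,::-1])
    print(n,ctrl.camera_params(n))
print(ctrl.get_obs())
E
```

```text
pics
side {'vfov': 48.10285263767984, 'cx': 259.86950675805156, 'cy': 189.9091224572982, 'R': array([[-0.87374472, -0.48633898,  0.00667549],
       [-0.35206285,  0.62291869, -0.69858719],
       [ 0.33559189, -0.61273706, -0.7154938 ]]), 't': array([ 404.82308166,  255.19607511, 1187.21372647])}
top {'vfov': 45.031712416441, 'cx': 251.84370953022747, 'cy': 189.1885351860719, 'R': array([[-0.0044314 , -0.99988098, -0.01477781],
       [-0.99634749,  0.005675  , -0.0852026 ],
       [ 0.08527633,  0.01434627, -0.99625405]]), 't': array([  21.43597102,  478.71375725, 1656.91529366])}
{'t': 0.1, 'qpos': array([-1.17301296e+00,  4.23764272e-01,  1.63059096e+00,  2.76200423e-05,
        1.08858992e+00, -1.89913302e-02]), 'qvel': array([ 0.00062977, -0.00321415, -0.00258423, -0.00067165, -0.00077235,
       -0.00057816]), 'joint_torque': array([-9.28606605e-04, -5.45616674e+01, -2.74323642e+01,  6.44809823e-02,
        1.86746480e-02, -5.41911561e-05]), 'ee_pos': array([ 252.83498574, -570.98468866,  183.98843909]), 'orientation': array([-3.07232692e+00, -6.49644781e-01,  3.62079268e-04]), 'ft_force': array([ 0.15459607, -0.06216142,  0.30355734]), 'moment': array([0.01934573, 0.02219776, 0.00714813]), 'grasp_force': 0.0, 'width': 87.81178531108452}
```

View pics/side0.png

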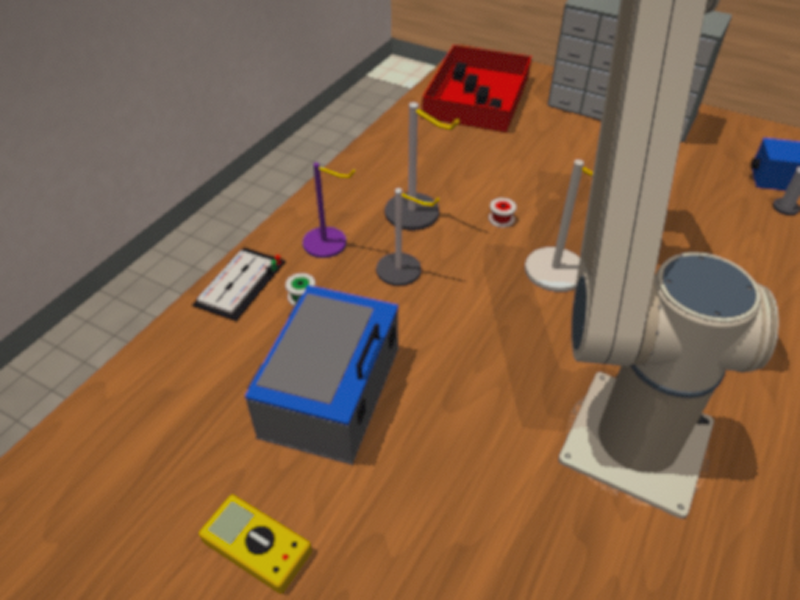

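View pics/top0.png

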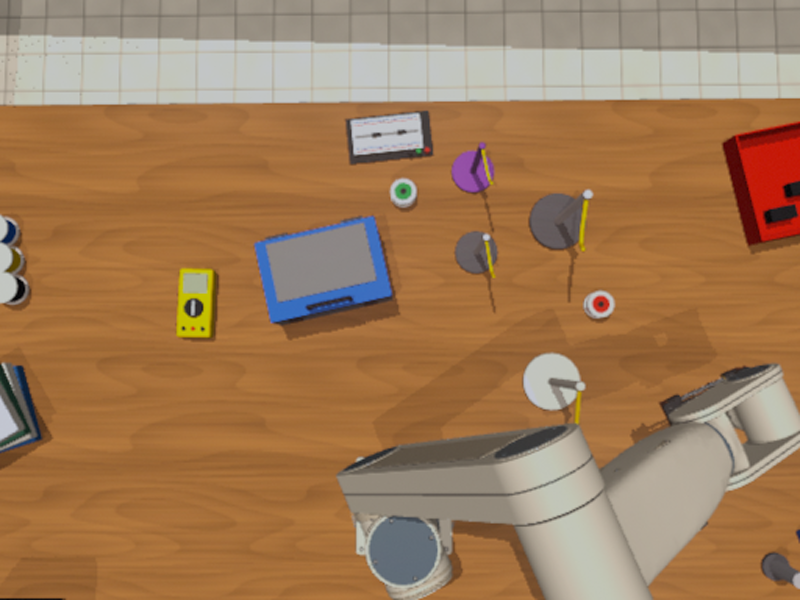

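Stand candidates in the side view (800-px scale): purple (322,205), large grey (412,160), small grey (400,235), white (568,225). The small grey one fits, at top-view (476,253): it is neither purple nor white, and it is the smaller of the two grey ones. I'll confirm it in an enlarged crop.

Run:
```python
import cv2,numpy as np
s=cv2.imread("side_raw.png");t=cv2.imread("top_raw.png")
a=s[110:300,150:300]; b=t[130:215,155:330]
A=cv2.resize(a,None,fx=3,fy=3,interpolation=cv2.INTER_CUBIC)   # 450x570
cv2.imwrite("pics/c1.png",A)
B=cv2.resize(b,None,fx=4.5,fy=4.5,interpolation=cv2.INTER_CUBIC)
cv2.imwrite("pics/c2.png",B);print(A.shape,B.shape)
```

```text
(570, 450, 3) (382, 788, 3)
```

View pics/c1.png

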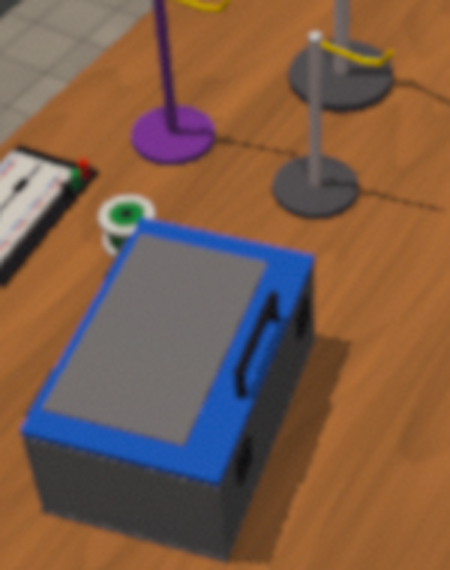

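View pics/c2.png

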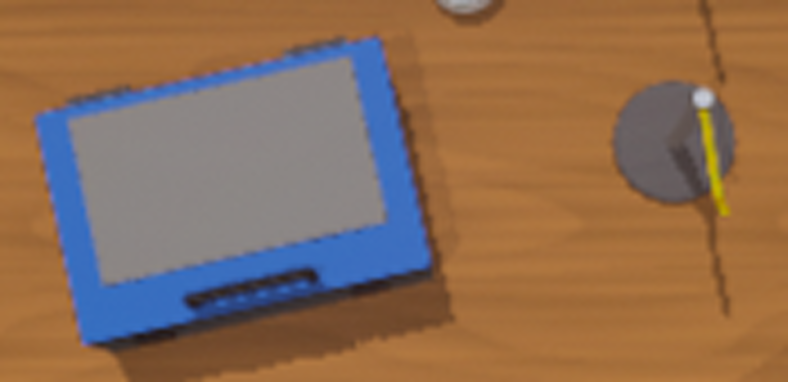

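The crops confirm the small grey stand: in c2 its foot is at (674,143), post top (703,98) and hook tip (725,212). The lid corners and handle are clear in both crops. Next I fit the poses.

```bash
cat > h.py <<'E'
import numpy as np
from workcell import ctrl
from scipy.optimize import least_squares
P={n:ctrl.camera_params(n) for n in("side","top")}
def proj(n,X):
    p=P[n];c=np.atleast_2d(X)@p["R"].T+p["t"];f=192/np.tan(np.radians(p["vfov"])/2)
    return c[:,:2]/c[:,2:]*f+[p["cx"],p["cy"]]
def fit(obs,x0):  # obs: (cam, local pt, pixel)
    def w(v,l): c,s=np.cos(v[2]),np.sin(v[2]);return [v[0]+c*l[0]-s*l[1],v[1]+s*l[0]+c*l[1],l[2]]
    r=least_squares(lambda v:np.concatenate([proj(n,w(v,l))[0]-p for n,l,p in obs]),x0,x_scale=[100,100,1],loss="soft_l1")
    return r.x,r.fun.reshape(-1,2).round(1)
E
python3 - <<'E'
from h import *
S=lambda x,y:("side",np.array([150+x/3,110+y/3])); T=lambda x,y:("top",np.array([155+x/4.5,130+y/4.5]))
def O(l,c): return (c[0],l,c[1])
z=128
co=[O((-90,-135,z),S(315,258)),O((-90,135,z),S(218,480)),O((90,135,z),S(28,432)),O((90,-135,z),S(140,222)),
O((-90,-135,z),T(432,268)),O((-90,135,z),T(82,345)),O((90,135,z),T(36,114)),O((90,-135,z),T(380,38))]
print(*fit(co,[700,200,.2]))
st=[O((52,0,12),S(315,186)),O((52,0,220),S(315,36)),O((-30,0,218),S(388,52)),O((52,0,12),T(674,143)),O((52,0,220),T(703,98)),O((-30,0,218),T(725,212))]
print(*fit(st,[700,-100,0]))
E
```

```text
[5.27048107e+02 1.72064797e+02 2.18657615e-01] [[ 0.1 -1.3]
 [ 0.3  0.6]
 [-3.  -0.8]
 [ 0.4 -2.1]
 [-0.1 -0. ]
 [-0.1  0.5]
 [-0.7  0.6]
 [-0.2 -0. ]]
[ 5.28899725e+02 -1.83499268e+02  1.87030796e-01] [[-0.2 -1.2]
 [-0.3 -0.3]
 [ 0.8  0.2]
 [-0.2 -0.3]
 [-0.3  0.3]
 [-0.1  0. ]]
```

```bash
cat >> h.py <<'E'
from scipy.spatial.transform import Rotation as R, Slerp
import json
CX,CY,YAW=527.,172.,.2187
def case(l): c,s=np.cos(YAW),np.sin(YAW);return np.array([CX+c*l[0]-s*l[1],CY+s*l[0]+c*l[1],l[2]])
def ori(yaw,tilt=0):  # tool y along world heading yaw, z down, tilted forward (towards +y) by tilt
    return R.from_matrix(np.array([[-np.sin(yaw),np.cos(yaw),0],[np.cos(yaw),np.sin(yaw),0],[0,0,-1.]]).T)*R.from_rotvec([-tilt,0,0])
def cur():
    o=ctrl.get_obs();return np.array(o["ee_pos"]),R.from_rotvec(o["orientation"])
def rows(poses,grip,start=None):
    p,q=start or cur();L=[];A=[]
    for P2,Q in poses:
        l=q.inv().apply(P2-p).round(1);a=(q.inv()*Q).as_rotvec().round(3)
        L.append(l.tolist());A.append(a.tolist());p=p+q.apply(l);q=q*R.from_rotvec(a)
    for i in range(0,len(L),12):print(json.dumps({"grip":[grip]*len(L[i:i+12]),"linear":L[i:i+12],"angular":A[i:i+12]}))
    return p,q
def line(P2,Q,n,start=None):
    p,q=start or cur();s=Slerp([0,1],R.concatenate([q,Q]))
    return [(p+(np.asarray(P2)-p)*k/n,s(k/n)) for k in range(1,n+1)]
E
python3 - <<'E'
from h import *
for l in((-78,-45,160),(-78,45,160)): 
    a=proj("top",case(l))[0];b=proj("side",case(l))[0];print((a-[155,130])*4.5,(b-[150,110])*3)
p,q=cur();print(q.as_matrix().round(2))
up=line(p+[0,0,200],q,5)
e=rows(up,1)
h=case((-78,0,160));print(h)
e=rows(line(h+[0,0,70],ori(YAW),20,e),1,e)
E
```

```text
[308.30031519 275.52513876] [273.23973621 295.94146454]
[189.3370228  302.56849223] [239.99571856 371.38366594]
[[ 0.91  0.4  -0.  ]
 [ 0.4  -0.91  0.  ]
 [ 0.   -0.   -1.  ]]
{"grip": [1, 1, 1, 1, 1], "linear": [[0.0, -0.1, -40.0], [0.0, -0.0, -40.0], [0.0, -0.1, -40.0], [0.0, -0.0, -40.0], [0.0, -0.1, -40.0]], "angular": [[0.0, 0.0, 0.0], [0.0, 0.0, 0.0], [-0.0, 0.0, 0.0], [-0.0, 0.0, 0.0], [-0.0, 0.0, 0.0]]}
[450.8579348  155.07705976 160.        ]
{"grip": [1, 1, 1, 1, 1, 1, 1, 1, 1, 1, 1, 1], "linear": [[23.7, -29.2, 7.7], [25.8, -27.4, 7.8], [27.5, -25.7, 7.7], [29.2, -23.7, 7.8], [30.8, -21.6, 7.7], [32.1, -19.5, 7.7], [33.5, -17.3, 7.8], [34.5, -14.9, 7.7], [35.5, -12.5, 7.8], [36.3, -10.0, 7.7], [36.8, -7.5, 7.7], [37.3, -5.0, 7.7]], "angular": [[-0.0, -0.0, -0.069], [-0.0, -0.0, -0.068], [-0.0, -0.0, -0.069], [-0.0, -0.0, -0.069], [-0.0, -0.0, -0.068], [-0.0, -0.0, -0.069], [-0.0, -0.0, -0.068], [-0.0, -0.0, -0.069], [-0.0, -0.001, -0.069], [-0.0, 0.0, -0.068], [-0.001, 0.0, -0.069], [0.0, 0.0, -0.069]]}
{"grip": [1, 1, 1, 1, 1, 1, 1, 1], "linear": [[37.6, -2.4, 7.7], [37.6, 0.2, 7.7], [37.5, 2.7, 7.7], [37.3, 5.4, 7.7], [36.8, 7.8, 7.7], [36.2, 10.4, 7.7], [35.3, 12.8, 7.7], [34.5, 15.2, 7.7]], "angular": [[0.0, 0.0, -0.068], [0.0, 0.0, -0.069], [0.0, 0.0, -0.069], [0.0, 0.0, -0.068], [0.0, 0.0, -0.069], [-0.0, 0.0, -0.068], [-0.0, 0.0, -0.069], [-0.0, -0.0, -0.069]]}
```

```bash
python3 -m pendant '{"grip":[1,1,1,1,1],"linear":[[0,0,-40],[0,0,-40],[0,0,-40],[0,0,-40],[0,0,-40]],"angular":[[0,0,0],[0,0,0],[0,0,0],[0,0,0],[0,0,0]]}' &&
python3 -m pendant '{"grip": [1, 1, 1, 1, 1, 1, 1, 1, 1, 1, 1, 1], "linear": [[23.7, -29.2, 7.7], [25.8, -27.4, 7.8], [27.5, -25.7, 7.7], [29.2, -23.7, 7.8], [30.8, -21.6, 7.7], [32.1, -19.5, 7.7], [33.5, -17.3, 7.8], [34.5, -14.9, 7.7], [35.5, -12.5, 7.8], [36.3, -10, 7.7], [36.8, -7.5, 7.7], [37.3, -5, 7.7]], "angular": [[0,0,-0.069],[0,0,-0.069],[0,0,-0.069],[0,0,-0.069],[0,0,-0.069],[0,0,-0.069],[0,0,-0.069],[0,0,-0.069],[0,0,-0.069],[0,0,-0.069],[0,0,-0.069],[0,0,-0.069]]}' &&
python3 -m pendant '{"grip": [1, 1, 1, 1, 1, 1, 1, 1, 1,1], "linear": [[37.6, -2.4, 7.7], [37.6, 0.2, 7.7], [37.5, 2.7, 7.7], [37.3, 5.4, 7.7], [36.8, 7.8, 7.7], [36.2, 10.4, 7.7], [35.3, 12.8, 7.7], [34.5, 15.2, 7.7],[0,0,0],[0,0,0]], "angular": [[0,0,-0.069],[0,0,-0.069],[0,0,-0.069],[0,0,-0.069],[0,0,-0.069],[0,0,-0.069],[0,0,-0.069],[0,0,-0.069],[0,0,0],[0,0,0]]}'
python3 - <<'E'
from h import *
import cv2
p,q=cur();h=case((-78,0,160))
print(p,h,ctrl.get_obs()["qpos"])
e=rows(line(h+[0,0,-19],ori(YAW),5),1)
im=[ctrl.get_image(n)[:,:,::-1] for n in("side","top")]
a=cv2.resize(im[0][170:300,140:290],(390*1,338));b=cv2.resize(im[1][130:230,150:268],(398,338))
cv2.imwrite("pics/d.png",cv2.hconcat([a,b]))
E
```

```text
t: 0.52
ee_pos: [252.8, -570.9, 386.3]
orientation: [-3.073, -0.65, 0.0]
ft_force: [0.6, -0.2, 0.3]
width: 88.0
grasp_force: 0.0
t: 1.52
ee_pos: [370.8, -133.9, 291.5]
orientation: [2.55, 1.835, 0.0]
ft_force: [1.1, -0.4, 0.5]
width: 87.7
grasp_force: 0.0
t: 2.35
ee_pos: [448.1, 156.6, 229.4]
orientation: [-1.952, -2.46, 0.003]
ft_force: [0.6, -0.4, 0.5]
width: 88.1
grasp_force: 0.0
[448.05664845 156.57557911 229.37000915] [450.8579348  155.07705976 160.        ] [ 3.11183616e-01  1.44096808e-01  1.90667901e+00 -1.06781815e-04
  1.09284150e+00  8.19541804e-02]
{"grip": [1, 1, 1, 1, 1], "linear": [[-0.4, 0.5, 17.7], [-0.4, 0.5, 17.6], [-0.4, 0.5, 17.7], [-0.5, 0.5, 17.7], [-0.4, 0.5, 17.7]], "angular": [[-0.0, 0.0, 0.002], [-0.001, 0.0, 0.002], [-0.0, 0.0, 0.002], [-0.001, 0.0, 0.002], [-0.0, 0.0, 0.003]]}
```

View pics/d.png

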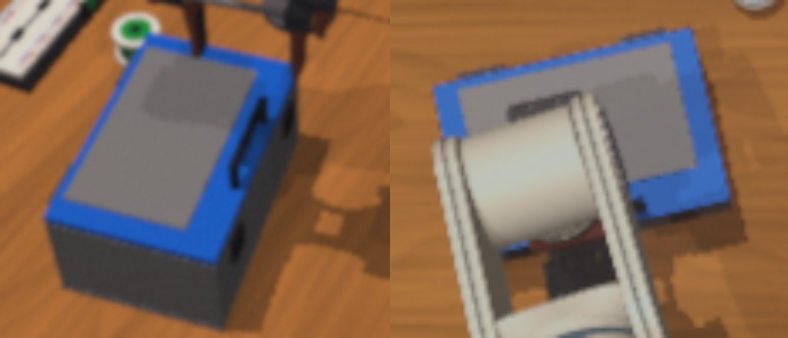

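The fingers sit above and either side of the bar, with the side crop showing them in front of and behind it. I'll descend and close.

```bash
python3 -m pendant '{"grip":[1,1,1,1,1,1],"linear":[[-0.4,0.5,17.7],[-0.4,0.5,17.7],[-0.4,0.5,17.7],[-0.4,0.5,17.7],[-0.4,0.5,17.7],[0,0,0]],"angular":[[0,0,0.003],[0,0,0.003],[0,0,0.002],[0,0,0.002],[0,0,0.002],[0,0,0]]}' && python3 -m pendant '{"grip":[-1,-1,-1,-1,-1,-1,-1,-1,-1,-1,-1,-1],"linear":[[0,0,0],[0,0,0],[0,0,0],[0,0,0],[0,0,0],[0,0,0],[0,0,0],[0,0,0],[0,0,0],[0,0,0],[0,0,0],[0,0,0]],"angular":[[0,0,0],[0,0,0],[0,0,0],[0,0,0],[0,0,0],[0,0,0],[0,0,0],[0,0,0],[0,0,0],[0,0,0],[0,0,0],[0,0,0]]}'
cat > lid.py <<'E'
from h import *
# handle arc about hinge, from current angle a0 to a1
import sys
a0,a1,n,k=map(float,sys.argv[1:5]);n=int(n)
p,q=cur()
G=p+q.apply([0,0,-19]);print("grasp pt",G)
def hand(th):  # hinge frame: (-168,42) turned up
    c,s=np.cos(th),np.sin(th);return case((90-168*c+42*s,0,118+168*s+42*c))
off=G-hand(a0);print("off",off)
out=[]
for th in np.linspace(a0,a1,n+1)[1:]:
    Q=ori(YAW,k*th);out.append((hand(th)+off*(th<1.3)*0+off+Q.apply([0,0,19]),Q))
rows(out,-1)
E
python3 lid.py 0 0.84 12 0.6
```

```text
t: 2.95
ee_pos: [449.4, 151.6, 139.6]
orientation: [-1.974, -2.441, 0.006]
ft_force: [-0.3, 0.2, -0.5]
width: 87.7
grasp_force: 0.0
t: 3.95
ee_pos: [451.4, 153.8, 141.7]
orientation: [-1.971, -2.446, 0.0]
ft_force: [-0.9, 0.3, -0.3]
width: 11.4
grasp_force: 0.0
grasp pt [451.4224268  153.80990374 160.73728322]
off [ 0.56449201 -1.26715602  0.73728322]
{"grip": [-1, -1, -1, -1, -1, -1, -1, -1, -1, -1, -1, -1], "linear": [[0.0, 4.1, -11.7], [0.0, 5.5, -11.2], [0.0, 6.6, -10.6], [0.0, 7.8, -9.9], [0.0, 8.9, -9.1], [0.0, 9.8, -8.1], [-0.0, 10.7, -7.0], [-0.0, 11.4, -5.9], [-0.0, 12.0, -4.7], [-0.0, 12.4, -3.4], [-0.0, 12.7, -2.1], [-0.0, 12.9, -0.7]], "angular": [[-0.042, 0.0, -0.005], [-0.042, 0.0, 0.0], [-0.042, 0.0, 0.0], [-0.042, 0.0, 0.0], [-0.042, 0.0, 0.0], [-0.042, 0.0, 0.0], [-0.042, 0.0, 0.0], [-0.042, -0.0, 0.0], [-0.042, -0.0, 0.0], [-0.042, -0.0, 0.0], [-0.042, -0.0, 0.0], [-0.042, -0.0, 0.0]]}
```

```bash
python3 -m pendant '{"grip":[-1,-1,-1,-1],"linear":[[0,0,0],[0,0,0],[0,0,0],[0,0,0]],"angular":[[0,0,0],[0,0,0],[0,0,0],[0,0,0]]}' && python3 lid.py 0 0.84 12 0.6
```

```text
t: 4.28
ee_pos: [451.4, 153.8, 141.8]
orientation: [-1.971, -2.446, 0.0]
ft_force: [-0.7, 0.7, 0.0]
width: 0.5
grasp_force: 0.0
grasp pt [451.44947968 153.7905202  160.76432345]
off [ 0.59154488 -1.28653955  0.76432345]
{"grip": [-1, -1, -1, -1, -1, -1, -1, -1, -1, -1, -1, -1], "linear": [[0.0, 4.1, -11.7], [0.0, 5.5, -11.2], [0.0, 6.6, -10.6], [0.0, 7.8, -9.9], [0.0, 8.9, -9.1], [0.0, 9.8, -8.1], [-0.0, 10.7, -7.0], [-0.0, 11.4, -5.9], [-0.0, 12.0, -4.7], [-0.0, 12.4, -3.4], [-0.0, 12.7, -2.1], [-0.0, 12.9, -0.7]], "angular": [[-0.042, 0.0, -0.005], [-0.042, 0.0, 0.0], [-0.042, 0.0, 0.0], [-0.042, 0.0, 0.0], [-0.042, 0.0, 0.0], [-0.042, 0.0, 0.0], [-0.042, 0.0, 0.0], [-0.042, 0.0, 0.0], [-0.042, 0.0, 0.0], [-0.042, -0.0, 0.0], [-0.042, -0.0, 0.0], [-0.042, -0.0, 0.0]]}
```

Width is 0.5 mm, so the grip missed the bar. I'll look from close by.

Run:
```python
from h import *
import cv2
im=[ctrl.get_image(n)[:,:,::-1] for n in("side","top")]
[cv2.imwrite(f"now_{i}.png",im[i]) for i in(0,1)]
a=cv2.resize(im[0][150:310,140:290],(510,544),interpolation=cv2.INTER_CUBIC)
b=cv2.resize(im[1][130:230,190:250],(285,475),interpolation=cv2.INTER_CUBIC);b=cv2.copyMakeBorder(b,0,69,0,0,0)
cv2.imwrite("pics/e.png",cv2.hconcat([a,b]))
p,q=cur()
for l in((0,0,0),(0,0,-19)):
    X=p+q.apply(l);u=proj("side",X)[0];print(X,u,(u-[140,150])*3.4)
X=case((-78,0,160));u=proj("side",X)[0];print(u,(u-[140,150])*3.4)
```

```text
[451.4537206  153.78539894 141.76224917] [235.979131   224.91741816] [326.3290454  254.71922175]
[451.45414693 153.78530932 160.76224917] [235.73977173 220.28310887] [325.51522389 238.96257015]
[235.68741429 220.88460185] [325.33720857 241.00764628]
```

View pics/e.png

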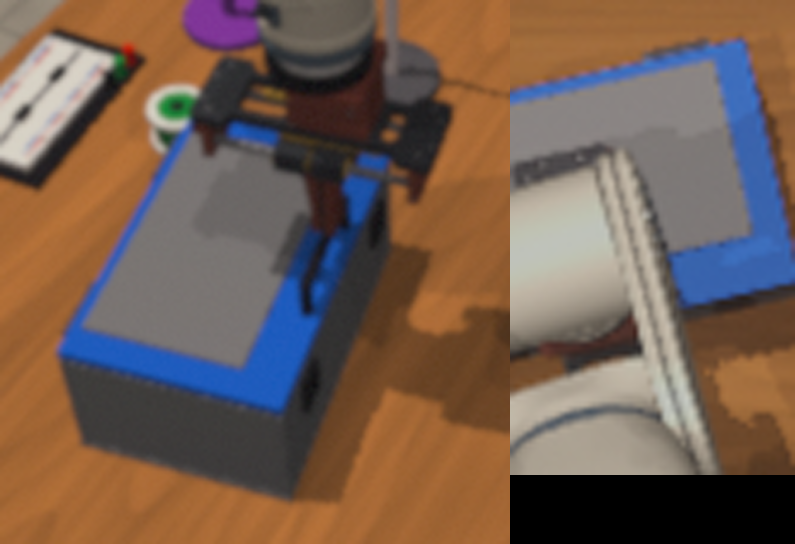

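Run:
```python
import cv2
a=cv2.imread("now_0.png")[190:246,205:265]
cv2.imwrite("pics/f.png",cv2.resize(a,None,fx=10,fy=10,interpolation=cv2.INTER_CUBIC))
```

```text
(no output)
```

View pics/f.png

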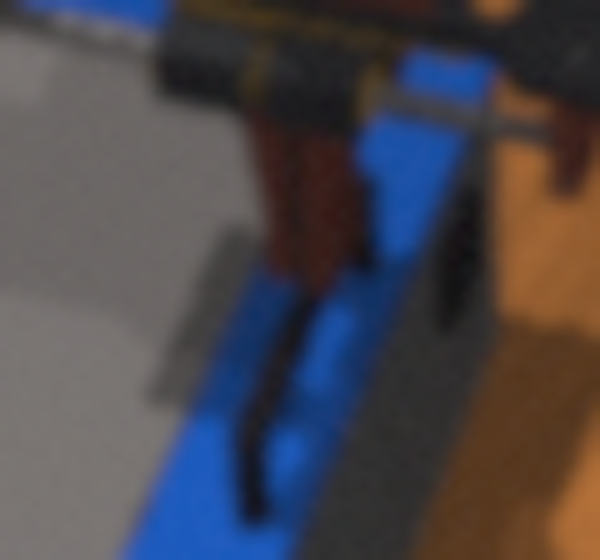

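The red fingers end at about (305,290), just above the bar at (307,309). So the tips are higher than the reported TCP suggests and they closed over the top of the bar. I'll open partly and lower in small steps, watching the force.

```bash
python3 -m pendant '{"grip":[0,0,0,0,0,0,0,0,0,0],"linear":[[0,0,0],[0,0,0],[0,0,0],[0,0,0],[0,0,0],[0,0,0],[0,0,0],[0,0,0],[0,0,0],[0,0,0]],"angular":[[0,0,0],[0,0,0],[0,0,0],[0,0,0],[0,0,0],[0,0,0],[0,0,0],[0,0,0],[0,0,0],[0,0,0]]}' && python3 -m pendant '{"grip":[0,0,0,0],"linear":[[0,0,3],[0,0,3],[0,0,0],[0,0,0]],"angular":[[0,0,0],[0,0,0],[0,0,0],[0,0,0]]}'
python3 - <<'E'
from h import *
import cv2
im=ctrl.get_image("side")[:,:,::-1];cv2.imwrite("now_0.png",im)
o=ctrl.get_obs();p,q=cur();print(p,o["qpos"],o["width"])
# free-z check of the case and stand fits
S=lambda x,y:("side",np.array([150+x/3,110+y/3])); T=lambda x,y:("top",np.array([155+x/4.5,130+y/4.5]))
z=128
co=[((-90,-135,z),S(315,258)),((-90,135,z),S(218,480)),((90,135,z),S(28,432)),((90,-135,z),S(140,222)),
((-90,-135,z),T(432,268)),((-90,135,z),T(82,345)),((90,135,z),T(36,114)),((90,-135,z),T(380,38))]
st=[((52,0,12),S(315,186)),((52,0,220),S(315,36)),((-30,0,218),S(388,52)),((52,0,12),T(674,143)),((52,0,220),T(703,98)),((-30,0,218),T(725,212))]
for ob,x0 in((co,[527,172,.22,0]),(st,[529,-183,.187,0])):
    def f(v):
        c,s=np.cos(v[2]),np.sin(v[2])
        return np.concatenate([proj(n,[v[0]+c*l[0]-s*l[1],v[1]+s*l[0]+c*l[1],l[2]+v[3]])[0]-u for l,(n,u) in ob])
    r=least_squares(f,x0,x_scale=[100,100,1,100]);print(r.x,np.abs(r.fun).max())
b=cv2.resize(im[170:245,200:275],(600,600),interpolation=cv2.INTER_CUBIC)
cv2.imwrite("pics/g.png",b)
for l in((0,20,0),(0,-20,0)):
    u=proj("side",p+q.apply(l))[0];print((u-[200,170])*8)
E
```

```text
t: 5.22
ee_pos: [451.4, 153.8, 141.8]
orientation: [-1.971, -2.446, 0.0]
ft_force: [-0.5, 0.5, -0.4]
width: 43.5
grasp_force: 0.0
t: 5.55
ee_pos: [451.2, 153.7, 135.4]
orientation: [-1.971, -2.446, 0.001]
ft_force: [-0.0, -0.2, -0.1]
width: 43.7
grasp_force: 0.0
[451.31193234 153.73251982 135.57125764] [ 3.03353890e-01  2.78255849e-01  1.98933489e+00 -1.49937305e-05
  8.74514449e-01  8.93729829e-02] 43.88037952249578
[ 5.28003017e+02  1.70322136e+02  2.20930030e-01 -6.48039658e+00] 2.3619428994711313
[ 5.29510033e+02 -1.84339061e+02  1.90105059e-01 -2.35364976e+00] 0.8562328427566399
[232.33274859 437.64246681]
[345.84548159 465.0212552 ]
```

View pics/g.png

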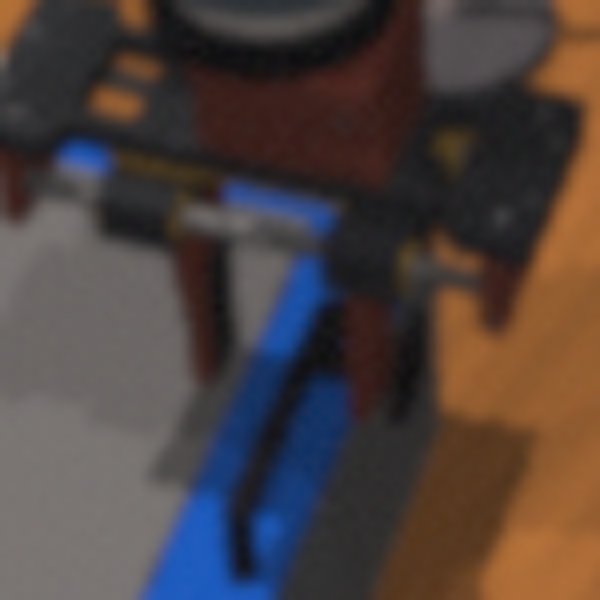

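The finger tips appear at (208,380) and (360,415), with the bar's middle near (285,405). So the tips are only about level with the bar, and the tool sits roughly 25 mm higher than I computed. I'll lower about 22 mm with force checks.

```bash
python3 -m pendant '{"grip":[0,0,0,0,0],"linear":[[0,0,4],[0,0,4],[0,0,4],[0,0,0],[0,0,0]],"angular":[[0,0,0],[0,0,0],[0,0,0],[0,0,0],[0,0,0]]}' && python3 -m pendant '{"grip":[0,0,0,0,0],"linear":[[0,0,3],[0,0,3],[0,0,3],[0,0,0],[0,0,0]],"angular":[[0,0,0],[0,0,0],[0,0,0],[0,0,0],[0,0,0]]}' && python3 -m pendant '{"grip":[-1,-1,-1,-1,-1,-1,-1,-1,-1,-1,-1,-1],"linear":[[0,0,0],[0,0,0],[0,0,0],[0,0,0],[0,0,0],[0,0,0],[0,0,0],[0,0,0],[0,0,0],[0,0,0],[0,0,0],[0,0,0]],"angular":[[0,0,0],[0,0,0],[0,0,0],[0,0,0],[0,0,0],[0,0,0],[0,0,0],[0,0,0],[0,0,0],[0,0,0],[0,0,0],[0,0,0]]}'
```

```text
t: 6.02
ee_pos: [451.1, 153.7, 123.4]
orientation: [-1.971, -2.446, 0.001]
ft_force: [1.1, -0.1, 0.2]
width: 44.0
grasp_force: 0.0
t: 6.43
ee_pos: [451.3, 153.7, 114.6]
orientation: [-1.971, -2.446, 0.001]
ft_force: [0.4, -0.5, 0.3]
width: 43.7
grasp_force: 0.0
t: 7.43
ee_pos: [453.6, 154.3, 115.2]
orientation: [1.97, 2.444, 0.005]
ft_force: [5.2, 0.9, -2.6]
width: 9.4
grasp_force: 30.0
```

Gripped: width 9.4 mm, 30 N. The arm is compliant, so I'll test with a small tilt about the bar whether the offset lies along the tool axis or is fixed in the world.

```bash
python3 -m pendant '{"grip":[-1,-1,-1,-1,-1,-1],"linear":[[0,3,0],[0,3,-0.3],[0,2.9,-0.6],[0,0,0],[0,0,0],[0,0,0]],"angular":[[-0.067,0,0],[-0.067,0,0],[-0.066,0,0],[0,0,0],[0,0,0],[0,0,0]]}'
python3 - <<'E'
from h import *
p,q=cur();print(p+q.apply([0,0,-45]),p+q.apply([0,0,-19]),ori(YAW).inv()*q and (ori(YAW).inv()*q).as_rotvec(),ctrl.get_obs()["qpos"],ctrl.get_obs()["moment"])
E
```

```text
t: 7.93
ee_pos: [462.9, 156.2, 117.5]
orientation: [1.884, 2.338, 0.242]
ft_force: [8.7, -0.1, -4.8]
width: 9.2
grasp_force: 30.0
[453.88280224 154.25285891 161.51381941] [459.07682276 155.38445846 136.06305059] [-0.20590784 -0.00041115  0.00436353] [ 0.31583791  0.24182782  2.12723249 -0.03845445  0.56798628  0.13181188] [-0.20509105 -1.20096463 -0.05903064]
```

The bar point stays put at 45 mm behind the reported TCP, so the offset is along the tool axis: the real tool is about 26 mm shorter. Next I compute the lifting arc.

```bash
cat > lid.py <<'E'
from h import *
import sys
D=45.
a0,a1,n=float(sys.argv[1]),float(sys.argv[2]),int(sys.argv[3])
off=np.array([3,-.8,0])
def hand(th):
    c,s=np.cos(th),np.sin(th);return case((90-168*c+42*s,0,118+168*s+42*c))+off
p,q=cur();G=p+q.apply([0,0,-D])
print("err",G-hand(a0),(ori(YAW,.2+.55*a0).inv()*q).as_rotvec().round(3))
rows([(hand(t)+ori(YAW,.2+.55*t).apply([0,0,D]),ori(YAW,.2+.55*t)) for t in np.linspace(a0,a1,n+1)[1:]],-1,(hand(a0)+ori(YAW,.2+.55*a0).apply([0,0,D]),ori(YAW,.2+.55*a0)))
E
python3 lid.py 0 .6 12; python3 lid.py .6 1.8 24
```

```text
err [ 0.02486744 -0.02420084  1.51381941] [-0.006 -0.001  0.004]
{"grip": [-1, -1, -1, -1, -1, -1, -1, -1, -1, -1, -1, -1], "linear": [[-0.0, 5.2, -7.7], [-0.0, 5.7, -7.4], [-0.0, 6.3, -7.1], [0.0, 6.8, -6.6], [-0.0, 7.4, -6.2], [-0.0, 7.8, -5.7], [0.0, 8.2, -5.1], [0.0, 8.5, -4.6], [0.0, 8.9, -4.0], [-0.0, 9.2, -3.5], [0.0, 9.5, -2.8], [0.0, 9.6, -2.1]], "angular": [[-0.028, -0.0, 0.0], [-0.027, -0.0, 0.0], [-0.027, 0.0, -0.0], [-0.028, 0.0, -0.0], [-0.028, 0.0, -0.0], [-0.027, 0.0, -0.0], [-0.027, 0.0, -0.0], [-0.028, 0.0, -0.0], [-0.027, 0.0, -0.0], [-0.028, 0.0, -0.0], [-0.027, 0.0, -0.0], [-0.028, 0.0, -0.0]]}
err [-51.76989442 -11.5358358  -86.01021195] [ 0.324 -0.002  0.004]
{"grip": [-1, -1, -1, -1, -1, -1, -1, -1, -1, -1, -1, -1], "linear": [[-0.0, 9.8, -1.5], [-0.0, 9.8, -0.8], [-0.0, 9.9, -0.2], [-0.0, 9.9, 0.6], [-0.0, 9.8, 1.1], [-0.0, 9.7, 1.9], [-0.0, 9.5, 2.5], [-0.0, 9.3, 3.1], [-0.0, 9.1, 3.8], [0.0, 8.7, 4.3], [0.0, 8.3, 4.9], [-0.0, 8.0, 5.4]], "angular": [[-0.028, -0.0, 0.0], [-0.027, 0.0, 0.0], [-0.028, 0.0, -0.0], [-0.027, 0.0, 0.0], [-0.028, 0.0, -0.0], [-0.027, 0.0, 0.0], [-0.028, 0.0, -0.0], [-0.027, 0.0, 0.0], [-0.027, 0.0, 0.0], [-0.028, -0.0, 0.0], [-0.028, -0.0, 0.0], [-0.027, -0.0, 0.0]]}
{"grip": [-1, -1, -1, -1, -1, -1, -1, -1, -1, -1, -1, -1], "linear": [[0.0, 7.5, 6.0], [0.0, 7.1, 6.4], [0.0, 6.5, 6.8], [0.0, 6.0, 7.3], [0.0, 5.4, 7.5], [0.0, 4.8, 7.9], [0.0, 4.1, 8.1], [-0.0, 3.6, 8.4], [0.0, 2.9, 8.4], [0.0, 2.2, 8.6], [0.0, 1.5, 8.7], [-0.0, 0.9, 8.6]], "angular": [[-0.027, 0.0, 0.0], [-0.028, 0.0, 0.0], [-0.027, 0.0, 0.0], [-0.028, 0.0, 0.0], [-0.027, 0.0, 0.0], [-0.028, 0.0, 0.0], [-0.028, 0.0, 0.0], [-0.027, 0.0, 0.0], [-0.028, 0.0, 0.0], [-0.027, 0.0, 0.0], [-0.027, 0.0, 0.0], [-0.028, 0.0, 0.0]]}
```

```bash
python3 -m pendant '{"grip": [-1, -1, -1, -1, -1, -1, -1, -1, -1, -1, -1, -1], "linear": [[0, 5.2, -7.7], [0, 5.7, -7.4], [0, 6.3, -7.1], [0, 6.8, -6.6], [0, 7.4, -6.2], [0, 7.8, -5.7], [0, 8.2, -5.1], [0, 8.5, -4.6], [0, 8.9, -4.0], [0, 9.2, -3.5], [0, 9.5, -2.8], [0, 9.6, -2.1]], "angular": [[-0.028,0,0],[-0.027,0,0],[-0.028,0,0],[-0.027,0,0],[-0.028,0,0],[-0.027,0,0],[-0.028,0,0],[-0.027,0,0],[-0.028,0,0],[-0.027,0,0],[-0.028,0,0],[-0.027,0,0]]}'; python3 lid.py .6 .65 1
```

```text
t: 8.93
ee_pos: [524.0, 169.2, 208.7]
orientation: [1.726, 2.142, 0.579]
ft_force: [-3.8, -1.9, -1.9]
width: 9.0
grasp_force: 30.0
err [-3.87183446 -1.35592106  0.07173986] [ 0.001 -0.003  0.004]
{"grip": [-1], "linear": [[-0.0, 9.8, -1.5]], "angular": [[-0.028, -0.0, 0.0]]}
```

Tracking well with low forces. Continuing.

```bash
python3 -m pendant '{"grip": [-1, -1, -1, -1, -1, -1, -1, -1, -1, -1, -1, -1], "linear": [[0, 9.8, -1.5], [0, 9.8, -0.8], [0, 9.9, -0.2], [0, 9.9, 0.6], [0, 9.8, 1.1], [0, 9.7, 1.9], [0, 9.5, 2.5], [0, 9.3, 3.1], [0, 9.1, 3.8], [0, 8.7, 4.3], [0, 8.3, 4.9], [0, 8.0, 5.4]], "angular": [[-0.028,0,0],[-0.027,0,0],[-0.028,0,0],[-0.027,0,0],[-0.028,0,0],[-0.027,0,0],[-0.028,0,0],[-0.027,0,0],[-0.028,0,0],[-0.027,0,0],[-0.028,0,0],[-0.027,0,0]]}'; python3 lid.py 1.2 1.25 1|head -1
```

```text
t: 9.93
ee_pos: [617.6, 189.2, 259.4]
orientation: [1.566, 1.927, 0.834]
ft_force: [2.9, -15.0, -9.9]
width: 9.2
grasp_force: 30.0
err [-11.52113046  -3.06234659   0.08275003] [ 0.034 -0.021  0.004]
```

```bash
python3 -m pendant '{"grip":[-1,-1],"linear":[[0,0,0],[0,0,0]],"angular":[[0,0,0],[0,0,0]]}'; python3 lid.py 1.2 1.25 1|head -1; python3 -c "
from workcell import ctrl
o=ctrl.get_obs();print(o['qpos'],o['moment'])"
```

```text
t: 10.1
ee_pos: [617.8, 189.2, 259.4]
orientation: [1.566, 1.928, 0.834]
ft_force: [2.1, -10.2, -6.2]
width: 9.1
grasp_force: 30.0
err [-11.3195817   -3.05752357   0.14529454] [ 0.034 -0.02   0.003]
[ 0.33586334  0.13538611  2.14664252 -1.22092522  0.11308175  1.30204612] [-1.52342301  0.67185862 -1.29272837]
```

j5 is at its lower limit (0.11) and j4 is wrapping, so the tilt is too large. I'll fit the arm's planar model to find the tilt allowed along the arc.

```bash
cat > fk.py <<'E'
from h import *
from scipy.optimize import fsolve
D=[(.42376,1.63059,1.08859,np.hypot(252.835,570.985),183.99),(.144097,1.906679,1.0928415,np.hypot(448.06,156.58),229.37),(.278256,1.989335,.874514,np.hypot(451.31,153.73),135.57),(.241828,2.127232,.567986,np.hypot(462.9,156.2),117.5)]
def fk(v,j2,j3,j5):
    a,L1,L2,Lt,h=v;t=np.pi-(j2+j3+j5)
    return np.array([a+L1*np.sin(j2)+L2*np.sin(j2+j3)+Lt*np.sin(t),h+L1*np.cos(j2)+L2*np.cos(j2+j3)-Lt*np.cos(t)])
r=least_squares(lambda v:np.concatenate([fk(v,*d[:3])-d[3:] for d in D]),[0,450,400,200,200])
V=r.x
E
python3 - <<'E'
from fk import *
print(V.round(0),r.fun.round(1))
off=np.array([3,-.8,0])
for th in(1.0,1.2,1.3,1.4,1.5,1.6,1.7,1.8):
    c,s=np.cos(th),np.sin(th);B=case((90-168*c+42*s,0,118+168*s+42*c))+off
    o=[]
    for tilt in (0,.2,.4,.6,.8):
        rr=np.hypot(B[0],B[1])+45*np.sin(tilt);z=B[2]-45*np.cos(tilt)
        q,_,ok,_=fsolve(lambda q:fk(V,q[0],q[1],np.pi-tilt-q[0]-q[1])-[rr,z],[.2,2.0],full_output=1)
        o.append(round(np.pi-tilt-q.sum(),2))
    print(th,B.round(0),o)
E
```

```text
[-14. 566. 453. 255. 136.] [-5.4  2.8 -6.6  3.1 11.5 -0.5  0.5 -5.5]
1.0 [564. 179. 282.] [np.float64(1.17), np.float64(0.93), np.float64(0.68), np.float64(0.42), np.float64(0.14)]
1.2 [597. 186. 290.] [np.float64(1.21), np.float64(0.97), np.float64(0.72), np.float64(0.45), np.float64(0.17)]
1.3 [613. 190. 291.] [np.float64(1.23), np.float64(0.98), np.float64(0.73), np.float64(0.46), np.float64(0.19)]
1.4 [630. 194. 291.] [np.float64(1.24), np.float64(1.0), np.float64(0.74), np.float64(0.47), np.float64(0.19)]
1.5 [647. 197. 289.] [np.float64(1.26), np.float64(1.01), np.float64(0.75), np.float64(0.48), np.float64(0.2)]
1.6 [664. 201. 285.] [np.float64(1.27), np.float64(1.01), np.float64(0.75), np.float64(0.48), np.float64(0.2)]
1.7 [680. 204. 279.] [np.float64(1.27), np.float64(1.02), np.float64(0.76), np.float64(0.49), np.float64(0.2)]
1.8 [695. 208. 272.] [np.float64(1.28), np.float64(1.02), np.float64(0.76), np.float64(0.48), np.float64(0.2)]
```

```bash
cat > lid2.py <<'E'
from h import *
import sys
D=45.;g=float(sys.argv[1]);W=[tuple(map(float,w.split(','))) for w in sys.argv[2:]] # th,tilt,n ...
off=np.array([3,-.8,0])
def hand(th):
    c,s=np.cos(th),np.sin(th);return case((90-168*c+42*s,0,118+168*s+42*c))+off
p,q=cur();G=p+q.apply([0,0,-D]);h=(G-case((90,0,118))-off);ax=h@[np.cos(YAW),np.sin(YAW),0]
print("theta",np.arctan2(h[2],-ax)-np.arctan2(42,168),"rad",np.hypot(ax,h[2]),"tilt",(ori(YAW).inv()*q).as_rotvec())
a,t=W[0][:2];P=[]
if W[0][2]>0:P=line(hand(a)+ori(YAW,t).apply([0,0,D]),ori(YAW,t),int(W[0][2]))
for a1,t1,n in W[1:]:
    for k in range(1,int(n)+1):
        A=a+(a1-a)*k/n;T=t+(t1-t)*k/n;P.append((hand(A)+ori(YAW,T).apply([0,0,D]),ori(YAW,T)))
    a,t=a1,t1
rows(P,g)
E
python3 lid2.py -1 1.13,.68,8 1.2,.66,2
```

```text
theta 1.1337155142258666 rad 175.16911268060457 tilt [-0.82570923 -0.01767603  0.01155711]
{"grip": [-1.0, -1.0, -1.0, -1.0, -1.0, -1.0, -1.0, -1.0, -1.0, -1.0], "linear": [[0.2, -1.0, 0.1], [0.2, -1.1, 0.1], [0.1, -1.0, 0.1], [0.2, -1.0, 0.2], [0.2, -1.0, 0.1], [0.2, -1.0, 0.2], [0.2, -1.1, 0.2], [0.1, -1.0, 0.3], [0.0, 4.9, 2.9], [0.0, 4.8, 3.0]], "angular": [[0.018, 0.002, -0.001], [0.018, 0.003, -0.0], [0.019, 0.002, -0.001], [0.018, 0.003, -0.0], [0.018, 0.002, -0.001], [0.018, 0.003, -0.001], [0.019, 0.002, -0.0], [0.018, 0.003, -0.001], [0.01, -0.0, 0.0], [0.01, -0.0, 0.0]]}
```

```bash
python3 -m pendant '{"grip":[-1,-1,-1,-1,-1,-1,-1,-1,-1,-1],"linear":[[0.2,-1,0.1],[0.2,-1,0.1],[0.2,-1,0.1],[0.2,-1,0.1],[0.2,-1,0.2],[0.2,-1,0.2],[0.2,-1,0.2],[0.2,-1,0.2],[0,0,0],[0,0,0]],"angular":[[0.018,0.002,-0.001],[0.018,0.003,-0.001],[0.018,0.002,-0.001],[0.018,0.003,-0.001],[0.018,0.002,-0.001],[0.018,0.003,-0.001],[0.018,0.002,-0.001],[0.018,0.003,-0.001],[0,0,0],[0,0,0]]}'; python3 -c "
from workcell import ctrl
o=ctrl.get_obs();print(o['qpos'],o['moment'])"; python3 lid2.py -1 1.15,.64,3 1.6,.66,9
```

```text
t: 10.93
ee_pos: [614.7, 190.5, 255.8]
orientation: [1.63, 2.038, 0.737]
ft_force: [3.2, -13.0, 0.5]
width: 9.7
grasp_force: 30.0
[ 0.31481749  0.13367489  2.06509206 -0.24073128  0.25747185  0.30449561] [-1.72116433 -0.43916138 -1.61521115]
theta 1.142465292965193 rad 175.3126026165691 tilt [-6.94688555e-01 -1.76269476e-04 -2.67283832e-03]
{"grip": [-1.0, -1.0, -1.0, -1.0, -1.0, -1.0, -1.0, -1.0, -1.0, -1.0, -1.0, -1.0], "linear": [[-0.2, -0.8, 0.8], [-0.1, -0.8, 0.8], [-0.2, -0.7, 0.9], [0.1, 7.7, 4.1], [-0.0, 7.5, 4.4], [-0.0, 7.3, 4.9], [-0.0, 7.0, 5.2], [-0.0, 6.8, 5.5], [-0.0, 6.4, 5.9], [-0.0, 6.1, 6.3], [-0.0, 5.8, 6.5], [-0.0, 5.4, 6.8]], "angular": [[0.018, -0.0, 0.001], [0.018, -0.0, 0.001], [0.019, -0.001, 0.001], [-0.003, 0.0, -0.0], [-0.002, 0.0, -0.0], [-0.002, 0.0, -0.0], [-0.002, 0.0, -0.0], [-0.002, 0.0, -0.0], [-0.003, 0.0, -0.0], [-0.002, 0.0, -0.0], [-0.002, 0.0, -0.0], [-0.002, 0.0, -0.0]]}
```

```bash
python3 -m pendant '{"grip":[-1,-1,-1,-1,-1,-1,-1,-1,-1,-1,-1,-1],"linear":[[-0.7,-0.8,0.8],[-0.7,-0.8,0.8],[-0.7,-0.7,0.9],[0,7.7,4.1],[0,7.5,4.4],[0,7.3,4.9],[0,7,5.2],[0,6.8,5.5],[0,6.4,5.9],[0,6.1,6.3],[0,5.8,6.5],[0,5.4,6.8]],"angular":[[0.018,0,0],[0.018,0,0],[0.019,0,0],[-0.002,0,0],[-0.002,0,0],[-0.002,0,0],[-0.002,0,0],[-0.002,0,0],[-0.002,0,0],[-0.002,0,0],[-0.002,0,0],[-0.002,0,0]]}'; python3 -c "
from workcell import ctrl
o=ctrl.get_obs();print(o['qpos'],o['moment'])"; python3 lid2.py -0.7 1.6,.66,3 1.8,.6,9
```

```text
t: 11.93
ee_pos: [691.4, 207.7, 249.2]
orientation: [1.649, 2.065, 0.706]
ft_force: [0.6, -0.9, 4.2]
width: 9.2
grasp_force: 30.0
[ 0.29705414  0.26517337  1.88911049 -0.13846961  0.33242813  0.1893756 ] [-0.14506739 -0.06736475 -0.0231211 ]
theta 1.605467727829136 rad 173.48624514555368 tilt [-0.65914736  0.00161679 -0.00440764]
{"grip": [-0.7, -0.7, -0.7, -0.7, -0.7, -0.7, -0.7, -0.7, -0.7, -0.7, -0.7, -0.7], "linear": [[-0.2, -0.3, -0.2], [-0.2, -0.2, -0.2], [-0.2, -0.3, -0.2], [-0.0, 2.0, 3.1], [-0.0, 1.9, 3.2], [-0.0, 1.8, 3.2], [-0.0, 1.8, 3.2], [-0.0, 1.8, 3.3], [-0.0, 1.7, 3.2], [-0.0, 1.6, 3.4], [-0.0, 1.6, 3.3], [-0.0, 1.6, 3.4]], "angular": [[-0.0, -0.001, 0.001], [-0.001, -0.001, 0.001], [0.0, -0.001, 0.002], [0.007, 0.0, -0.0], [0.006, 0.0, -0.0], [0.007, 0.0, -0.0], [0.007, 0.0, -0.0], [0.006, 0.0, -0.0], [0.007, 0.0, -0.0], [0.007, 0.0, -0.0], [0.006, 0.0, -0.0], [0.007, 0.0, -0.0]]}
```

```bash
python3 -m pendant '{"grip":[-0.6,-0.6,-0.6,-0.6,-0.6,-0.6,-0.6,-0.6,-0.6,-0.6,-0.6,-0.6],"linear":[[0,0,0],[0,0,0],[0,0,0],[0,2,3.1],[0,1.9,3.2],[0,1.8,3.2],[0,1.8,3.2],[0,1.8,3.3],[0,1.7,3.2],[0,1.6,3.4],[0,1.6,3.3],[0,1.6,3.4]],"angular":[[0,0,0],[0,0,0],[0,0,0],[0.007,0,0],[0.006,0,0],[0.007,0,0],[0.007,0,0],[0.006,0,0],[0.007,0,0],[0.007,0,0],[0.006,0,0],[0.007,0,0]]}'; python3 lid2.py -0.6 1.8,.6,2|head -1
```

```text
t: 12.93
ee_pos: [721.1, 214.4, 239.6]
orientation: [1.679, 2.103, 0.654]
ft_force: [-13.4, -5.1, 39.3]
width: 17.2
grasp_force: 135.0
theta 1.795176027877892 rad 177.87126532596992 tilt [-0.60270019  0.00141036 -0.00411471]
```

The lid is at its stop and the fingers are pressing on it. I'll back off and slide out along the tool axis.

```bash
python3 -m pendant '{"grip":[-0.6,-0.6,-0.6],"linear":[[0,-1,-3],[0,-1,-3],[0,0,0]],"angular":[[0,0,0],[0,0,0],[0,0,0]]}';  python3 -m pendant '{"grip":[-0.5,-0.5,-0.5],"linear":[[0,0,-2],[0,0,-2],[0,0,0]],"angular":[[0,0,0],[0,0,0],[0,0,0]]}'; python3 lid2.py -0.6 1.8,.6,2|head -1
```

```text
t: 13.18
ee_pos: [715.6, 213.1, 241.7]
orientation: [1.679, 2.103, 0.653]
ft_force: [-4.4, -1.8, 19.8]
width: 17.7
grasp_force: 50.6
t: 13.43
ee_pos: [713.6, 212.7, 244.2]
orientation: [1.679, 2.103, 0.653]
ft_force: [-0.6, -0.1, 12.7]
width: 22.1
grasp_force: 18.9
theta 1.7450422064730868 rad 178.8205180491973 tilt [-0.60211387  0.00153271 -0.00446102]
```

```bash
python3 -m pendant '{"grip":[-0.5,-0.5,-0.5,-0.5],"linear":[[0,0,-5],[0,0,-5],[0,0,-5],[0,0,0]],"angular":[[0,0,0],[0,0,0],[0,0,0],[0,0,0]]}';  python3 -m pendant '{"grip":[-0.5,-0.5,-0.5,-0.5,-0.5,-0.5,-0.5],"linear":[[0,0,-10],[0,0,-10],[0,0,-10],[0,0,-15],[0,0,-15],[0,0,-15],[0,0,-15]],"angular":[[0,0,0],[0,0,0],[0,0,0],[0,0,0],[0,0,0],[0,0,0],[0,0,0]]}'
```

```text
t: 13.77
ee_pos: [703.1, 210.4, 253.6]
orientation: [1.682, 2.107, 0.647]
ft_force: [0.9, 0.8, -0.1]
width: 21.4
grasp_force: 0.2
t: 14.35
ee_pos: [653.5, 199.1, 329.3]
orientation: [1.682, 2.107, 0.648]
ft_force: [0.1, -0.2, -1.0]
width: 21.9
grasp_force: 0.0
```

Run:
```python
from h import *
e=rows(line([450,-100,420],ori(0.0),12),1)
```

```text
{"grip": [1, 1, 1, 1, 1, 1, 1, 1, 1, 1, 1, 1], "linear": [[-20.6, -14.0, -18.7], [-20.9, -14.5, -17.8], [-21.2, -15.0, -17.0], [-21.7, -15.5, -16.1], [-22.0, -15.8, -15.2], [-22.4, -16.1, -14.3], [-22.7, -16.5, -13.4], [-23.1, -16.6, -12.4], [-23.5, -16.9, -11.4], [-23.9, -16.9, -10.5], [-24.2, -17.0, -9.6], [-24.6, -17.0, -8.5]], "angular": [[0.05, -0.006, 0.018], [0.049, -0.005, 0.018], [0.05, -0.006, 0.018], [0.049, -0.005, 0.018], [0.05, -0.006, 0.018], [0.049, -0.005, 0.018], [0.05, -0.006, 0.018], [0.049, -0.005, 0.018], [0.05, -0.006, 0.018], [0.049, -0.005, 0.018], [0.05, -0.006, 0.019], [0.049, -0.006, 0.018]]}
```

```bash
python3 -m pendant '{"grip": [1, 1, 1, 1, 1, 1, 1, 1, 1, 1, 1, 1], "linear": [[-20.6, -14.0, -18.7], [-20.9, -14.5, -17.8], [-21.2, -15.0, -17.0], [-21.7, -15.5, -16.1], [-22.0, -15.8, -15.2], [-22.4, -16.1, -14.3], [-22.7, -16.5, -13.4], [-23.1, -16.6, -12.4], [-23.5, -16.9, -11.4], [-23.9, -16.9, -10.5], [-24.2, -17.0, -9.6], [-24.6, -17.0, -8.5]], "angular": [[0.05, -0.006, 0.018], [0.05, -0.006, 0.018], [0.05, -0.006, 0.018], [0.05, -0.006, 0.018], [0.05, -0.006, 0.018], [0.05, -0.006, 0.018], [0.05, -0.006, 0.018], [0.05, -0.006, 0.018], [0.05, -0.006, 0.018], [0.05, -0.006, 0.018], [0.05, -0.006, 0.018], [0.05, -0.006, 0.018]]}'
python3 - <<'E'
from h import *
import cv2
im=[ctrl.get_image(n)[:,:,::-1] for n in("side","top")]
[cv2.imwrite(f"open_{i}.png",im[i]) for i in(0,1)]
a=cv2.resize(im[0][150:300,150:275],(500,600),interpolation=cv2.INTER_CUBIC) #x4
b=cv2.resize(im[1][125:215,158:258],(300,270),interpolation=cv2.INTER_CUBIC) #x3
# red mask info
b=cv2.copyMakeBorder(b,0,330,0,0,0)
c=cv2.resize(im[1][150:206,160:260],None,fx=3,fy=3,interpolation=cv2.INTER_CUBIC)
b[290:290+168,0:300]=c
cv2.imwrite("pics/h.png",cv2.hconcat([a,b]))
E
```

```text
t: 15.35
ee_pos: [449.4, -100.3, 421.5]
orientation: [-2.223, -2.219, 0.014]
ft_force: [0.4, 0.1, -0.1]
width: 87.7
grasp_force: 0.0
```

View pics/h.png

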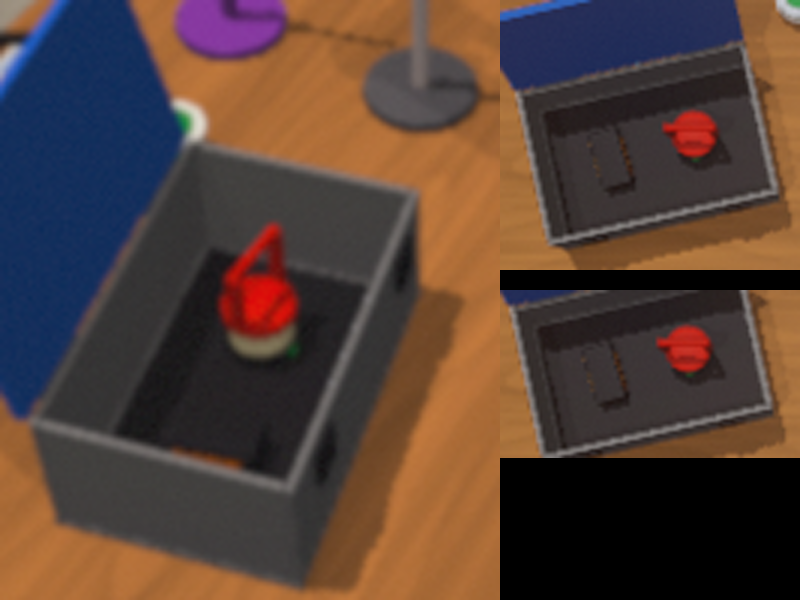

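The lid stands open, and the lamp is in the right half of the case with its handle bar from about (228,274) to (275,230) in the side crop. The battery is at the left. Next, the lamp pose by fit, using the red mask of the top view.

```bash
cat >> h.py <<'E'
def back(n,u,z):
    p=P[n];f=192/np.tan(np.radians(p["vfov"])/2)
    d=p["R"].T@np.array([(u[0]-p["cx"])/f,(u[1]-p["cy"])/f,1]);o=-p["R"].T@p["t"];return o+d*(z-o[2])/d[2]
E
python3 - <<'E'
from h import *
import cv2
def mask(n,i):
    m=cv2.imread(n).astype(int);return ((m[:,:,2]>110)&(m[:,:,1]<70)&(m[:,:,0]<80))
mt=mask("open_1.png",1)[125:215,158:258];ms=mask("open_0.png",0)[190:245,190:240]
print("top");[print(r+125,''.join('#' if v else '.' for v in mt[r,50:78])) for r in range(33,56)]
print("side");[print(r+190,''.join('#' if v else '.' for v in ms[r,10:40])) for r in range(10,50)]
for u in((207,219),(218.75,207.3)):print(back("side",u,106))
for u in((158+165/3,125+128/3),(158+216/3,125+128/3)):print(back("top",u,106))
print(back("top",(158+195/3,125+136/3),54))
E
```

```text
top
158 ............................
159 ............................
160 ............................
161 ............................
162 ...........#######..........
163 ..........##########........
164 .........###########........
165 ........#############.......
166 ....##################......
167 ....##################......
168 ....##################......
169 ........#############.......
170 ........#############.......
171 ........##############......
172 ........##############......
173 ........#############.......
174 .........###########........
175 .........###########........
176 ...........#######..........
177 ............................
178 ............................
179 ............................
180 ............................
side
200 ..............................
201 ..............................
202 ..............................
203 ..............................
204 ..............................
205 ..............................
206 ................####..........
207 ................####..........
208 ...............#####..........
209 .............
[... 572 characters left out ...]
.....
226 .....####.##############......
227 .....####.##############......
228 ......###.##############......
229 ......#################.......
230 .......##.#############.......
231 ........##############........
232 ..........###########.........
233 ..........##########..........
234 ............#####.............
235 ..............................
236 ..............................
237 ..............................
238 ..............................
239 ..............................
[549.64612836 150.50795794 106.        ]
[545.00448939  97.34781357 106.        ]
[546.89320486 151.65945461 106.        ]
[546.51760028  92.88205907 106.        ]
[544.00802879 121.07304855  54.        ]
```

Run:
```python
from h import *
e=rows(line([547,122,220],ori(-np.pi/2-.045),16),1)
e=rows(line([547,122,46],ori(-np.pi/2-.045),8,e),1,e)
```

```text
{"grip": [1, 1, 1, 1, 1, 1, 1, 1, 1, 1, 1, 1], "linear": [[14.1, 6.0, 12.5], [14.6, 4.6, 12.5], [15.0, 3.1, 12.5], [15.3, 1.6, 12.5], [15.3, 0.1, 12.6], [15.2, -1.5, 12.5], [15.0, -3.0, 12.5], [14.6, -4.5, 12.6], [14.1, -6.0, 12.5], [13.4, -7.3, 12.6], [12.6, -8.7, 12.6], [11.6, -9.8, 12.6]], "angular": [[0.0, 0.001, 0.101], [0.0, 0.0, 0.1], [0.0, 0.001, 0.101], [0.001, 0.0, 0.101], [-0.0, 0.001, 0.101], [-0.0, 0.0, 0.1], [0.0, 0.001, 0.101], [0.0, 0.0, 0.101], [0.001, 0.001, 0.1], [-0.0, 0.001, 0.101], [-0.0, 0.0, 0.101], [0.0, 0.001, 0.101]]}
{"grip": [1, 1, 1, 1], "linear": [[10.6, -11.0, 12.6], [9.5, -12.0, 12.6], [8.1, -12.8, 12.6], [6.9, -13.7, 12.6]], "angular": [[0.0, 0.0, 0.1], [0.0, 0.001, 0.101], [0.001, 0.0, 0.101], [-0.0, 0.001, 0.101]]}
{"grip": [1, 1, 1, 1, 1, 1, 1, 1], "linear": [[-0.0, 0.0, 21.7], [-0.0, 0.0, 21.8], [-0.0, 0.0, 21.7], [-0.0, 0.0, 21.8], [-0.0, 0.0, 21.7], [-0.0, 0.1, 21.8], [-0.0, -0.0, 21.7], [-0.0, -0.0, 21.8]], "angular": [[-0.0, 0.0, -0.0], [-0.0, 0.0, -0.0], [-0.0, 0.0, -0.0], [-0.0, 0.0, -0.0], [-0.0, 0.0, -0.0], [-0.0, 0.0, -0.0], [-0.0, 0.0, -0.0], [-0.0, 0.0, -0.0]]}
```

```bash
python3 -m pendant '{"grip": [1, 1, 1, 1, 1, 1, 1, 1, 1, 1, 1, 1], "linear": [[14.1, 6.0, 12.5], [14.6, 4.6, 12.5], [15.0, 3.1, 12.5], [15.3, 1.6, 12.5], [15.3, 0.1, 12.6], [15.2, -1.5, 12.5], [15.0, -3.0, 12.5], [14.6, -4.5, 12.6], [14.1, -6.0, 12.5], [13.4, -7.3, 12.6], [12.6, -8.7, 12.6], [11.6, -9.8, 12.6]], "angular": [[0,0,0.101],[0,0,0.101],[0,0,0.101],[0,0,0.101],[0,0,0.101],[0,0,0.101],[0,0,0.101],[0,0,0.101],[0,0,0.101],[0,0,0.101],[0,0,0.101],[0,0,0.101]]}' && python3 -m pendant '{"grip": [1, 1, 1, 1,1,1], "linear": [[10.6, -11.0, 12.6], [9.5, -12.0, 12.6], [8.1, -12.8, 12.6], [6.9, -13.7, 12.6],[0,0,0],[0,0,0]], "angular": [[0,0,0.1],[0,0,0.101],[0,0,0.101],[0,0,0.101],[0,0,0],[0,0,0]]}'
python3 - <<'E'
from h import *
print(ctrl.get_obs()["qpos"])
e=rows(line([547,122,46],ori(-np.pi/2-.045),9),1)
E
```

```text
t: 16.45
ee_pos: [522.7, 69.8, 267.8]
orientation: [3.088, 0.552, -0.008]
ft_force: [0.2, 0.0, 0.4]
width: 87.6
grasp_force: 0.0
t: 16.95
ee_pos: [546.2, 124.7, 216.9]
orientation: [3.135, -0.064, -0.01]
ft_force: [0.6, 0.7, 0.1]
width: 87.6
grasp_force: 0.0
[ 0.20601194  0.29551388  1.73979169 -0.00499253  1.11386629  1.81966392]
{"grip": [1, 1, 1, 1, 1, 1, 1, 1, 1], "linear": [[0.2, 0.2, 19.0], [0.2, 0.2, 19.0], [0.2, 0.2, 19.0], [0.2, 0.2, 19.0], [0.2, 0.2, 19.0], [0.1, 0.3, 19.0], [0.2, 0.2, 19.0], [0.1, 0.3, 19.0], [0.1, 0.3, 18.9]], "angular": [[0.001, 0.001, 0.0], [0.0, 0.0, 0.001], [0.001, 0.001, 0.0], [0.001, 0.001, 0.001], [0.0, 0.0, 0.0], [0.001, 0.001, 0.001], [0.001, 0.001, 0.0], [0.001, 0.001, 0.001], [0.0, 0.0, 0.0]]}
```

```bash
python3 -m pendant '{"grip":[1,1,1,1,1,1],"linear":[[0.2,0.2,19],[0.2,0.2,19],[0.2,0.2,19],[0.2,0.2,19],[0.2,0.2,19],[0.2,0.2,8]],"angular":[[0,0,0],[0,0,0],[0,0,0],[0,0,0],[0,0,0],[0,0,0]]}' && python3 -m pendant '{"grip":[1,1,1,1,1,1,1,1],"linear":[[0.1,0.2,10],[0.1,0.2,10],[0.1,0.2,10],[0.1,0.2,10],[0.1,0.2,10],[0.1,0.2,10],[0.1,0.2,8],[0,0,0]],"angular":[[0,0,0],[0,0,0],[0,0,0],[0,0,0],[0,0,0],[0,0,0],[0,0,0],[0,0,0]]}' && python3 -m pendant '{"grip":[-1,-1,-1,-1,-1,-1,-1,-1],"linear":[[0,0,0],[0,0,0],[0,0,0],[0,0,0],[0,0,0],[0,0,0],[0,0,0],[0,0,0]],"angular":[[0,0,0],[0,0,0],[0,0,0],[0,0,0],[0,0,0],[0,0,0],[0,0,0],[0,0,0]]}'
```

```text
t: 17.45
ee_pos: [546.4, 121.3, 113.3]
orientation: [3.135, -0.067, -0.01]
ft_force: [-1.1, -0.3, 0.7]
width: 87.8
grasp_force: 0.0
t: 18.12
ee_pos: [546.7, 120.0, 44.4]
orientation: [3.134, -0.071, -0.012]
ft_force: [-0.3, -0.2, -0.1]
width: 88.1
grasp_force: 0.0
t: 18.78
ee_pos: [548.4, 120.4, 46.8]
orientation: [3.135, -0.071, -0.006]
ft_force: [0.4, 1.0, 3.8]
width: 60.0
grasp_force: 29.8
```

Lamp gripped: width 60.0 mm, 30 N. Lift, and plan the carry.

```bash
python3 -m pendant '{"grip":[-1,-1,-1,-1,-1,-1,-1,-1,-1],"linear":[[0,0,-10],[0,0,-20],[0,0,-25],[0,0,-30],[0,0,-30],[0,0,-30],[0,0,-30],[0,0,-25],[0,0,0]],"angular":[[0,0,0],[0,0,0],[0,0,0],[0,0,0],[0,0,0],[0,0,0],[0,0,0],[0,0,0],[0,0,0]]}'
python3 - <<'E'
from h import *
p,q=cur()
e=rows(line([440,-200,p[2]],ori(-np.pi/2+.188),12),-1)
print((ori(-np.pi/2+.188).inv()*q).as_rotvec())
E
```

```text
t: 19.53
ee_pos: [551.5, 121.7, 252.0]
orientation: [3.136, -0.071, 0.005]
ft_force: [1.2, 0.7, -0.8]
width: 60.1
grasp_force: 29.8
{"grip": [-1, -1, -1, -1, -1, -1, -1, -1, -1, -1, -1, -1], "linear": [[-8.1, 27.2, 0.1], [-8.6, 27.0, 0.1], [-9.1, 26.9, 0.0], [-9.6, 26.7, 0.1], [-10.2, 26.5, 0.1], [-10.7, 26.3, 0.0], [-11.2, 26.1, 0.1], [-11.7, 25.8, -0.0], [-12.1, 25.7, 0.0], [-12.7, 25.3, 0.1], [-13.2, 25.2, -0.0], [-13.7, 24.8, -0.0]], "angular": [[0.0, -0.0, -0.019], [0.001, -0.0, -0.02], [0.0, -0.001, -0.019], [0.001, 0.0, -0.02], [-0.0, -0.0, -0.019], [0.0, -0.0, -0.02], [0.001, -0.001, -0.019], [0.0, 0.0, -0.019], [0.0, -0.0, -0.02], [0.001, -0.0, -0.019], [0.0, -0.0, -0.02], [0.001, -0.001, -0.019]]}
[-0.00465144  0.00267693  0.23319427]
```

```bash
python3 -m pendant '{"grip": [-1, -1, -1, -1, -1, -1, -1, -1, -1, -1, -1, -1], "linear": [[-8.1, 27.2, 0], [-8.6, 27.0, 0], [-9.1, 26.9, 0.0], [-9.6, 26.7, 0], [-10.2, 26.5, 0], [-10.7, 26.3, 0.0], [-11.2, 26.1, 0], [-11.7, 25.8, 0], [-12.1, 25.7, 0.0], [-12.7, 25.3, 0], [-13.2, 25.2, 0], [-13.7, 24.8, 0]], "angular": [[0,0,-0.019],[0,0,-0.02],[0,0,-0.019],[0,0,-0.02],[0,0,-0.019],[0,0,-0.02],[0,0,-0.019],[0,0,-0.02],[0,0,-0.019],[0,0,-0.02],[0,0,-0.019],[0,0,-0.02]]}' && python3 -m pendant '{"grip":[-1,-1,-1],"linear":[[0,0,0],[0,0,0],[0,0,0]],"angular":[[0,0,0],[0,0,0],[0,0,0]]}'
python3 - <<'E'
from h import *
import cv2
im=[ctrl.get_image(n)[:,:,::-1] for n in("side","top")]
[cv2.imwrite(f"hang_{i}.png",im[i]) for i in(0,1)]
p,q=cur();B=p+q.apply([0,0,-59]);print(p,B)
for s in(-30,30):
    for n in("side","top"):print(n,s,proj(n,B+q.apply([0,s,0]))[0].round(1))
for i in(0,1):
    m=im[i].astype(int);M=((m[:,:,2]>100)&(m[:,:,1]<60)&(m[:,:,0]<70)&(m[:,:,2]>2.6*m[:,:,1]))
    n,l,st,c=cv2.connectedComponentsWithStats(M.astype(np.uint8))
    print(i,[(s.tolist(),cc.round(1).tolist()) for s,cc in zip(st[1:],c[1:]) if s[4]>30])
E
```

```text
t: 20.53
ee_pos: [435.7, -201.2, 247.7]
orientation: [3.123, 0.297, -0.012]
ft_force: [0.4, 0.1, -1.8]
width: 60.1
grasp_force: 29.8
t: 20.78
ee_pos: [436.8, -199.8, 248.0]
orientation: [3.124, 0.294, -0.011]
ft_force: [0.3, 0.7, -1.5]
width: 59.9
grasp_force: 29.8
[ 437.36600242 -199.31694818  248.31853222] [ 437.72489288 -199.00760752  307.31662969]
side -30 [299.4 113.1]
top -30 [313.5 196.2]
side 30 [304.6 101.5]
top 30 [333.2 192.4]
0 [([271, 31, 24, 47, 566], [283.6, 61.1]), ([320, 34, 20, 50, 474], [328.4, 53.0]), ([293, 115, 17, 15, 142], [301.5, 123.6])]
1 [([469, 78, 43, 77, 2029], [493.7, 113.1]), ([380, 190, 10, 9, 60], [384.2, 194.0])]
```

Run:
```python
from h import *
c,s=np.cos(.188),np.sin(.188)
T=np.array([529.2,-184,0])+np.array([c,s,0])*-55+[0,0,238-59]
rows(line(T,ori(-np.pi/2+.188),6),-1)
```

```text
{"grip": [-1, -1, -1, -1, -1, -1], "linear": [[6.4, 0.3, 11.5], [6.4, 0.3, 11.5], [6.4, 0.4, 11.5], [6.4, 0.3, 11.6], [6.4, 0.3, 11.5], [6.4, 0.4, 11.6]], "angular": [[0.001, 0.001, 0.0], [0.0, 0.001, 0.001], [0.001, 0.001, -0.0], [0.001, 0.002, 0.0], [0.0, 0.001, 0.0], [0.001, 0.001, 0.001]]}
```

```bash
python3 -m pendant '{"grip":[-1,-1,-1,-1,-1,-1,-1,-1],"linear":[[6.4,0.3,11.5],[6.4,0.3,11.5],[6.4,0.3,11.5],[6.4,0.3,11.5],[6.4,0.3,11.5],[6.4,0.3,11.5],[0,0,0],[0,0,0]],"angular":[[0,0.001,0],[0,0.001,0],[0,0.001,0],[0,0.001,0],[0,0.001,0],[0,0.001,0],[0,0,0],[0,0,0]]}'
python3 - <<'E'
from h import *
import cv2
im=ctrl.get_image("side")[:,:,::-1];cv2.imwrite("h0.png",im)
x0,y0,f=245,95,8
b=cv2.resize(im[y0:y0+75,x0:x0+95],None,fx=f,fy=f,interpolation=cv2.INTER_CUBIC)
p,q=cur();B=p+q.apply([0,0,-59]);print(B)
c,s=np.cos(.188),np.sin(.188);st=lambda l:np.array([529.2+c*l[0]-s*l[1],-184+s*l[0]+c*l[1],l[2]])
pts={"b+":B+q.apply([0,30,0]),"b-":B+q.apply([0,-30,0]),"tip":st((-30,0,218)),"seat":st((0,0,200)),"post":st((52,0,220))}
for k,X in pts.items():
    u=proj("side",X)[0];v=((u-[x0,y0])*f).round().astype(int);print(k,v);cv2.circle(b,tuple(map(int,v)),3,(255,255,0),1)
cv2.imwrite("pics/k.png",b)
E
```

```text
t: 21.55
ee_pos: [475.0, -194.9, 178.5]
orientation: [3.124, 0.297, -0.003]
ft_force: [-0.2, 0.4, -1.9]
width: 59.8
grasp_force: 29.8
[ 475.26809598 -194.89680145  238.27385593]
b+ [368 183]
b- [325 275]
tip [281 259]
seat [205 281]
post [ 78 213]
```

View pics/k.png

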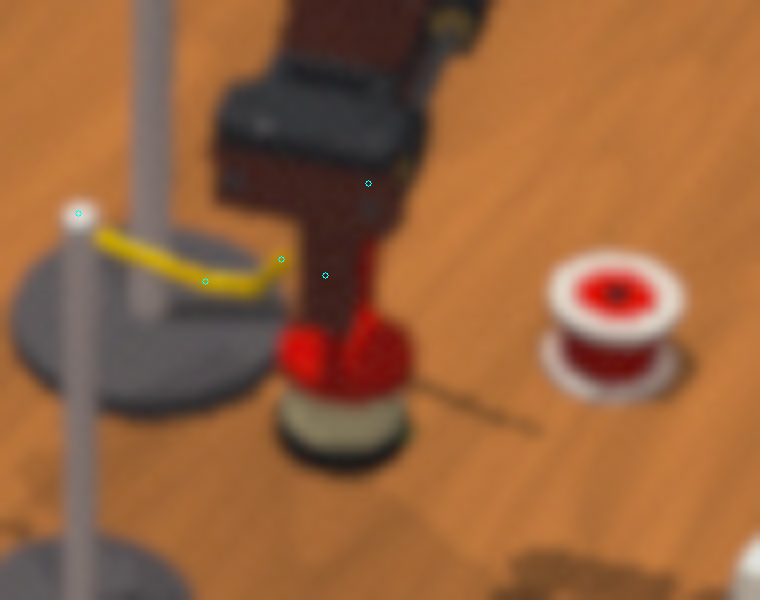

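The hook markers match the image, with the tip at (281,259). The lamp's cylinder spans columns 278–410 and its bottom is at row 472. I'll check that against the predicted silhouette.

Run:
```python
from h import *
c,s=np.cos(.188),np.sin(.188)
def ext(B):
    a=np.linspace(0,6.28,60);C=np.c_[27*np.cos(a),27*np.sin(a),0*a]
    lo=(proj("side",B+C-[0,0,100])-[245,95])*8;hi=(proj("side",B+C-[0,0,52])-[245,95])*8
    al=np.r_[lo,hi];return np.array([al[:,0].min(),al[:,0].max(),lo[:,1].max(),hi[:,1].min()])
p,q=cur();B=p+q.apply([0,0,-59]);obs=np.array([278,411,472,315])
print(B,ext(B),obs)
r=least_squares(lambda v:(ext(B+np.array([c*v[0],s*v[0],v[1]]))-obs)[[0,1,2]],[0,0]);print("shift stand-x, z:",r.x)
```

```text
[ 475.26809598 -194.89680145  238.27385593] [265.71307277 409.73990461 476.39162919 293.38970965] [278 411 472 315]
shift stand-x, z: [-2.54641405  2.86574502]
```

The prediction holds within 3 mm. Advance over the tip, then lower gently.

```bash
python3 -m pendant '{"grip":[-1,-1,-1,-1,-1,-1,-1,-1,-1],"linear":[[8,0,0],[8,0,0],[8,0,0],[8,0,0],[8,0,0],[8,0,0],[8,0,0],[2,0,0],[0,0,0]],"angular":[[0,0,0],[0,0,0],[0,0,0],[0,0,0],[0,0,0],[0,0,0],[0,0,0],[0,0,0],[0,0,0]]}' && python3 -m pendant '{"grip":[-1,-1,-1,-1,-1,-1,-1],"linear":[[0,0,5],[0,0,5],[0,0,5],[0,0,5],[0,0,4],[0,0,0],[0,0,0]],"angular":[[0,0,0],[0,0,0],[0,0,0],[0,0,0],[0,0,0],[0,0,0],[0,0,0]]}'
```

```text
t: 22.35
ee_pos: [532.9, -184.2, 179.5]
orientation: [3.123, 0.297, 0.0]
ft_force: [-0.7, -0.5, -2.0]
width: 60.2
grasp_force: 29.8
t: 22.93
ee_pos: [532.0, -184.5, 155.2]
orientation: [3.123, 0.296, -0.001]
ft_force: [0.2, -0.3, -0.8]
width: 59.9
grasp_force: 29.8
```

```bash
python3 -m pendant '{"grip":[-1,-1,-1,-1],"linear":[[0,0,2],[0,0,2],[0,0,0],[0,0,0]],"angular":[[0,0,0],[0,0,0],[0,0,0],[0,0,0]]}'; python3 -m pendant '{"grip":[-1,-1,-1,-1],"linear":[[0,0,2],[0,0,1],[0,0,0],[0,0,0]],"angular":[[0,0,0],[0,0,0],[0,0,0],[0,0,0]]}'
```

```text
t: 23.27
ee_pos: [532.3, -184.5, 151.6]
orientation: [3.123, 0.296, 0.0]
ft_force: [0.2, 0.5, -3.0]
width: 60.0
grasp_force: 29.8
t: 23.6
ee_pos: [532.3, -184.5, 148.5]
orientation: [3.123, 0.296, 0.0]
ft_force: [-0.9, -0.2, -2.1]
width: 60.2
grasp_force: 29.8
```

```bash
python3 -m pendant '{"grip":[-1,-1,-1],"linear":[[0,0,1.5],[0,0,0],[0,0,0]],"angular":[[0,0,0],[0,0,0],[0,0,0]]}';python3 -m pendant '{"grip":[-1,-1,-1],"linear":[[0,0,1.5],[0,0,0],[0,0,0]],"angular":[[0,0,0],[0,0,0],[0,0,0]]}'; python3 -m pendant '{"grip":[-1,-1,-1],"linear":[[0,0,1.5],[0,0,0],[0,0,0]],"angular":[[0,0,0],[0,0,0],[0,0,0]]}'
```

```text
t: 23.85
ee_pos: [532.5, -184.6, 147.3]
orientation: [3.123, 0.296, 0.001]
ft_force: [0.3, -0.2, 0.0]
width: 60.1
grasp_force: 29.8
t: 24.1
ee_pos: [532.8, -184.6, 146.8]
orientation: [3.122, 0.296, 0.002]
ft_force: [-2.7, 2.2, 8.9]
width: 60.3
grasp_force: 29.9
t: 24.35
ee_pos: [533.0, -184.7, 146.5]
orientation: [3.122, 0.296, 0.003]
ft_force: [-5.2, 3.4, 17.3]
width: 60.3
grasp_force: 30.0
```

Contact came at bar height ≈206 mm, as expected for the seat. Relieve the load, open and let it settle.

```bash
python3 -m pendant '{"grip":[-1,-1,-1],"linear":[[0,0,-2],[0,0,0],[0,0,0]],"angular":[[0,0,0],[0,0,0],[0,0,0]]}'; python3 -m pendant '{"grip":[0.5,0.6,0.8,1,1,1,1,1],"linear":[[0,0,0],[0,0,0],[0,0,0],[0,0,0],[0,0,0],[0,0,0],[0,0,0],[0,0,0]],"angular":[[0,0,0],[0,0,0],[0,0,0],[0,0,0],[0,0,0],[0,0,0],[0,0,0],[0,0,0]]}' && python3 -m pendant '{"grip":[1,1,1,1,1,1,1,1,1,1,1,1],"linear":[[0,0,-4],[0,0,-6],[0,0,-10],[0,0,-15],[0,0,-20],[0,0,-25],[0,0,-25],[0,0,-25],[0,0,-25],[0,0,-20],[-20,0,0],[-30,0,0]],"angular":[[0,0,0],[0,0,0],[0,0,0],[0,0,0],[0,0,0],[0,0,0],[0,0,0],[0,0,0],[0,0,0],[0,0,0],[0,0,0],[0,0,0]]}'
```

```text
t: 24.6
ee_pos: [532.8, -184.7, 146.8]
orientation: [3.122, 0.296, 0.002]
ft_force: [-2.1, 0.8, 7.7]
width: 60.2
grasp_force: 29.9
t: 25.27
ee_pos: [532.3, -184.5, 146.0]
orientation: [3.123, 0.296, 0.0]
ft_force: [-0.3, -0.3, 0.2]
width: 88.0
grasp_force: 0.0
t: 26.27
ee_pos: [484.9, -193.3, 323.7]
orientation: [3.12, 0.298, 0.007]
ft_force: [-0.6, 0.1, -0.9]
width: 87.3
grasp_force: 0.0
```

I've used all ten views, so I'll check the hang numerically from the images: silhouette against prediction, and two frames compared for stillness.

```bash
python3 -m pendant '{"grip":[1,1,1,1,1,1,1,1,1,1,1,1],"linear":[[-30,0,0],[-30,0,0],[-20,0,0],[0,0,0],[0,0,0],[0,0,0],[0,0,0],[0,0,0],[0,0,0],[0,0,0],[0,0,0],[0,0,0]],"angular":[[0,0,0],[0,0,0],[0,0,0],[0,0,0],[0,0,0],[0,0,0],[0,0,0],[0,0,0],[0,0,0],[0,0,0],[0,0,0],[0,0,0]]}' >/dev/null
cat > chk.py <<'E'
from h import *
import cv2
for i,n in enumerate(("side","top")):
    m=ctrl.get_image(n)[:,:,::-1].astype(int)
    M=((m[:,:,2]>100)&(m[:,:,1]<60)&(m[:,:,0]<70)&(m[:,:,2]>2.6*m[:,:,1])).astype(np.uint8)
    k,l,st,c=cv2.connectedComponentsWithStats(M)
    print(n,[(s.tolist(),cc.round(2).tolist()) for s,cc in zip(st[1:],c[1:]) if s[4]>25])
    cs,sn=np.cos(.188),np.sin(.188);B=np.array([531,-183.6,207.5]);a=np.linspace(0,6.28,50)
    pts=np.r_[[B+[-sn*30,cs*30,4],B-[-sn*30,cs*30,-4]],B+np.c_[27*np.cos(a),27*np.sin(a),-52+0*a]]
    u=proj(n,pts);print(" pred bbox red top+bar",u.min(0).round(1),u.max(0).round(1))
    if i==0:
        R_=M[90:190,225:310];ys,xs=np.nonzero(R_)
        if len(ys):
            for r in range(ys.min(),ys.max()+1):print(r+90,''.join('#' if v else '.' for v in R_[r,xs.min():xs.max()+1]))
E
python3 chk.py; python3 -m pendant '{"grip":[1,1,1],"linear":[[0,0,0],[0,0,0],[0,0,0]],"angular":[[0,0,0],[0,0,0],[0,0,0]]}'; python3 chk.py | grep -v '#'
```

```text
side [([271, 29, 41, 51, 1044], [291.14, 55.81]), ([262, 123, 17, 26, 206], [269.67, 139.34])]
 pred bbox red top+bar [261.2 121.5] [278.2 146.7]
123 ..........##.....
124 .........###.....
125 .........###.....
126 ........####.....
127 ........####.....
128 ........##.......
129 ........#........
130 .......##........
131 ......###........
132 .....#####.......
133 .....######......
134 .....######......
135 .....######......
136 .....######......
137 ....########.....
138 ...##########....
139 .#############...
140 ###############..
141 #################
142 ################.
143 ################.
144 ################.
145 ################.
146 .##############..
147 ...###########...
148 ........#........
top [([469, 78, 43, 77, 2031], [493.67, 113.11]), ([304, 162, 19, 16, 157], [311.52, 169.36])]
 pred bbox red top+bar [303.8 161.8] [323.1 177.8]
t: 27.62
ee_pos: [404.5, -208.1, 321.2]
orientation: [3.123, 0.296, 0.0]
ft_force: [1.1, -0.1, -0.5]
width: 87.8
grasp_force: 0.0
side [([271, 29, 41, 51, 1047], [291.19, 55.85]), ([262, 123, 17, 26, 204], [269.74, 139.47])]
 pred bbox red top+bar [261.2 121.5] [278.2 146.7]
top [([469, 78, 43, 77, 2032], [493.68, 113.12]), ([304, 162, 19, 16, 157], [311.52, 169.36])]
 pred bbox red top+bar [303.8 161.8] [323.1 177.8]
```

The lamp matches the hanging prediction in both views and is still. I'll let it settle, check the lid and the loose items, and hand in.

```bash
python3 -m pendant '{"grip":[1,1,1,1,1,1,1,1,1,1,1,1],"linear":[[0,0,0],[0,0,0],[0,0,0],[0,0,0],[0,0,0],[0,0,0],[0,0,0],[0,0,0],[0,0,0],[0,0,0],[0,0,0],[0,0,0]],"angular":[[0,0,0],[0,0,0],[0,0,0],[0,0,0],[0,0,0],[0,0,0],[0,0,0],[0,0,0],[0,0,0],[0,0,0],[0,0,0],[0,0,0]]}' >/dev/null
python3 - <<'E'
from h import *
import cv2
t=ctrl.get_image("top")[:,:,::-1];o=cv2.imread("open_1.png")
d=cv2.absdiff(t,o).max(2)
print("lid",d[115:152,158:250].mean(),"battery",d[160:195,182:205].mean(),"meter",d[165:222,108:142].mean(),"gspool",d[110:135,245:270].mean(),"rspool",d[180:208,370:396].mean())
print(ctrl.close_job())
E
```

```text
lid 1.7826086956521738 battery 1.7055900621118012 meter 2.0634674922600618 gspool 1.9152 rspool 31.13598901098901
the job is handed in; nothing more can be done
None
```

The job is handed in, but I haven't seen the judging result. By the camera check the lid is open on its stop and the lamp hangs upright and still on the small grey stand's yellow hook. The battery pack, meter and green spool have not moved. The red spool's image patch differed from the earlier frame (probably the arm or its shadow), and I didn't confirm that.

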